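# Move the drilled block from the tilted vise to the cam clamp

## Robot

A 6-joint arm with a two-finger parallel gripper is mounted at the origin on a cart in front of the work surface, level with it; the furniture and walls round the work are solid. World frame = base frame: x ahead of the robot, y to its left, z up, the work surface at z = 0. Lengths are in m, angles in degrees, forces in N, time in s.
With the tool pointing down it reaches from about 0.35 to 0.875 m from the base axis. Payload 4.2 kg.
Tool frame: the origin (TCP) lies on the centre line of the jaws, within the pads' length; the fingertips stand tip_reach ahead of it and the grasp point (between the pads) is the TCP (tip_reach is the distance from the TCP to the fingertips, in m); z points along the fingers, y is the line along which they close (so a half turn about z gives the same grasp; the last joint's range is limited). The gripper opens to 87 mm and grips with 3 to 60 N. Pads are 19 mm wide; open, the fingers measure 117 mm over their backs; the gripper's body (75 mm by 190 mm) begins 51 mm behind the grasp point.
Start: joints at [79.962, 22.042, 0.453, 0, -68.411, -14.817], TCP at [0.263, 0.567, 0.211] pointing down, gripper open.
Joint ranges: [-179.83, 179.83], [-69.29, 118.12], [-61.27, 80.66], [-181.25, 117.63], [-171.15, -9.14], [-177.46, 177.46]. Speed limits (degrees/s): [159.86, 159.86, 180, 180, 180, 180].

## Interface

Orientations are given as a 3x3 rotation matrix whose columns are the frame's x, y, z axes.
In Python, from station import sense, capture, finish_job, tip_reach gives the robot as it stands.
- The arm moves only by the tool arm_command, never from a script. Its argument "deltas" is a list of rows, each a list of 7 numbers: the turn, a rotation vector about the tool's x, y, z in rad, then the shift along the tool's x, y, z in cm, then the closure, from -1 (fully open) to 1 (shut), so that 0 is half open. In form: [[rx, ry, rz, dx, dy, dz, hand], ...]. A call has 1 to 8 rows; each row is the pose to reach, as a shift and turn from the pose commanded when the call began, along the tool's axes at that moment; what a row does not reach only later rows make up. A row lasts 1/12 s, in which the tool goes at most 41.7 mm and 7.16 degrees, less where a joint would pass 70% of its speed; a pose out of reach is approached as far as the arm can. A call with a gripper value outside its range is refused whole. The fingers move at their own pace and stop on an object; the grip force is fixed at half the most. Time passes only in rows, so rows that repeat a pose let the fingers close. It gives the time, the measured TCP pose, the force, the opening and the grip force at its end, in the units of the state.
- sense(): the state, without advancing time (a new reading comes with each control period).
- capture(name): name is "scene" or "top"; returns a dict with "pixels" (420x560x3 uint8, blue, green, red), "fovy" (degrees; the focal length in pixels is half the picture's height over the tangent of half this angle, whatever the lens; pixels are square), "cx", "cy" (the principal point, pixels), "rvec" (rotation vector, rad) and "tvec" (3), from world to camera coordinates, as OpenCV has them. Camera axes: x right, y down, z forward; pixel columns grow to the right and rows downward; lengths in m; the calibration is good to about 2 mm. A picture is of the moment at which its call begins. There is no depth.
- finish_job(): hands the job in; it is judged then, once.
The state is a dict: "time_s": time; "joints": joint angles; "joint_velocities": joint speeds; "effort": joint torques, N m; "tcp_pos": TCP position; "ee_rot": TCP orientation; "wrist_force": force on the tool from outside, world axes, zero at the start; "moment": the same for the moment, N m; "gripper_width": opening from 0.0 (shut) to 1.0 (fully open); "gripper_force": force on a finger pad.
Only numpy, scipy, OpenCV 4.12 (cv2) and the standard library are available. Lean on these libraries where they do the work, as an engineer would, in place of code of your own. Each camera call takes 0.05 s, during which the arm holds its last target. There are 200 camera calls.

## Task

Slide the jaw of the small red tilted vise wide open, then lift the drilled aluminium block out and stand it upright, holes up, on the dark cam-clamp fixture, centred between its steel fence and the black sprung pad. Then swing the orange-knobbed cam lever right round to its stop, so that the cam's high point bears on the sprung follower and the pad clamps the block flat against the fence. Leave the vise open and do not disturb the tape measure, marker or paint brush.

Things in the scene. Friction and masses are not known exactly. Their poses are not given: they have to be found in the camera images.
- block_center (a point): Centre of the loose drilled aluminium block, 52 (x) x 30 (y) x 50 (z) mm, 0.14-0.28 kg, two 8 mm holes along its z, open in its top. Starts in the red vise, its z leaning 30 deg from vertical, its y between the jaws (40 mm high, 40 mm long): both ends of its 52 mm length stand 6 mm out of the jaws, free to be gripped along its x by a tool tilted like the block; its top is 10 mm above the jaws.
- vise_seat (a point): Centre of the block's starting place in the red vise, 25 mm off the bed. Axes level: z up, y along the jaw slide. The 100 mm wide bed leans 30 deg about y; its normal is (-0.5, 0, 0.866) here, roughly towards the robot. Fixed jaw at the block's +y side, sliding jaw at -y. A lip 8 mm high at the block's lower end stops it sliding down the bed; above 8 mm both ends are clear for fingers.
- vise_handle (a point): Grip point on the axis of the sliding jaw's steel post: 16 mm diameter, square to the tilted bed (leans 30 deg like the block), black 21 mm cap. 17 mm below the cap's top, 29 mm above the jaw's foot plate (44 mm wide across the slide); 26 mm clear between post and back of jaw. Axes as vise_seat: the jaw opens along -y.
- vise_jaw (a joint): Opening of the sliding jaw, m: 0 against the block (start), 0.05 fully open at its stop. Level slide along -y of vise_seat; friction about 5 N plus light drag; stays where it is left.
- nest (a point): Centre of the block's place on the dark cam-clamp fixture, on top of its base plate, 12 mm above the bench. z up, y from pad to fence. The block's 52 mm length goes along x; its centre ends 25 mm above this point. Fence face at y=+15 mm, 36 mm long and high. Black pad (30 mm long, 4-30 mm above the plate) faces it from y=-24 mm while the lever is open. Both ends of the block are clear for fingers.
- clamp_pad (a joint): How far the pad's spring is compressed, m: 0 when nothing is clamped, about 0.003 (7 N) with the block clamped; 2500 N/m.
- cam_lever (a joint): Angle of the cam lever, rad: 0 open (points along -x of nest), 1.6 at its stop, where the cam's high point bears on the follower and it points along -y of nest. Grows counter-clockwise from above; starts at 0 to 0.25. About 2 N at the knob turns it, 5 N when clamping; stays where it is left. From 0.3 rad on it drives follower and pad 12 mm towards the fence, pushing the block along.
- cam_knob (a point): Grip point on the axis of the lever's upright round orange knob, 16 mm diameter with a 20 mm cap: 60 mm above the bench, 19 mm below the knob's top, 21 mm above the lever bar (10 mm thick), 70 mm from the pivot. The round knob can slip round in a grip.
- cam_pivot (a point): Point on the upright axis about which the cam lever turns, 60 mm above the bench, level with the knob's grip point.
- tape_measure: Bystander: black and green tape measure 44x90x69 mm standing on the bench beyond the work; origin at the centre of its underside.
- marker: Bystander: black marker pen with red cap, 18 mm thick, 120 mm long along its y, lying on the bench near its front edge; origin at the centre of its underside.
- paint_brush: Bystander: red-handled paint brush 52x202x15 mm, long along its y, lying on the bench near its front edge; origin at the centre of its underside.
Not all that is in view belongs to the job. Leave any pink look-alike of the part that bears nest alone.

How it is judged (in metres and radians):
On the way, in this order (a step that is already met when the one before it is completed fails the run):
1. the vise jaw is slid open by more than 30 mm while the block still sits in the vise (value of joint vise_jaw above 0.03 m and distance between block_center and vise_seat below 0.02 m), for 0.2 s.
2. the block is lifted out of the vise, its centre more than 70 mm from its seat (distance between block_center and vise_seat above 0.07 m), for 0.1 s.
3. the block stands upright in its place on the fixture with the cam lever still open (below 0.6 rad) (x of block_center in the frame of nest between -0.01 and 0.01 m and y of block_center in the frame of nest between -0.009 and 0.003 m and z of block_center in the frame of nest between 0.022 and 0.029 m and angle between block_center's own z axis and vertical below 0.08 rad and angle between the x axis of block_center and the x axis of nest, either way round below 0.12 rad and value of joint cam_lever below 0.6 rad), for 0.2 s.
4. the cam lever is turned past 1.45 rad and the pad's spring bears on the block (value of joint cam_lever above 1.45 rad and value of joint clamp_pad above 0.0015 m), for 0.2 s.
At the end, for the whole second after the job is handed in: Block stands on the fixture, holes up (0.08 rad), square to the fence (0.12 rad), centre within 10 mm of the nest along x, 3 mm along y and 22 to 29 mm above it; cam lever past 1.45 rad; pad spring compressed over 1.5 mm; vise jaw open over 30 mm (all of step 4 and x of block_center in the frame of nest between -0.01 and 0.01 m and y of block_center in the frame of nest between -0.003 and 0.003 m and z of block_center in the frame of nest between 0.022 and 0.029 m and angle between block_center's own z axis and vertical below 0.08 rad and angle between the x axis of block_center and the x axis of nest, either way round below 0.12 rad and value of joint vise_jaw above 0.03 m); the robot touches nothing.
It fails at once if the tape measure is moved by more than 30 mm (distance of tape_measure from where it was at the start of the episode above 0.03 m).
It fails at once if the marker is moved by more than 30 mm (distance of marker from where it was at the start of the episode above 0.03 m).
It fails at once if the paint brush is moved by more than 30 mm (distance of paint_brush from where it was at the start of the episode above 0.03 m).
It also fails if it takes over 58 s, if anything falls off the work surface, if the arm or the gripper's body presses on something with over 40 N, if the wrist force passes 120 N, or if a joint passes its speed limit or range.

## Working session

There is one attempt and no reset: what is moved stays moved. The work goes in short steps, Python scripts to look and compute and a tool call to move; the robot and the scene stay as the last step left them, time stands still between calls to the robot, and variables do not carry over. Pictures are saved under pics/ and viewed, at most 10 in all, crops included, and the job is handed in when it is done.

Besides the shell and the picture viewer there is one more tool, called as a command line: name --pt "numbers of a row" for each row, then --argument value for the rest. arm_command: Moves the arm, as the interface text tells. Its arguments: {"type":"object","properties":{"deltas":{"type":"array"}},"required":["deltas"]}

```bash
mkdir -p pics
python3 - <<'E'
from station import sense,capture,tip_reach
import cv2,numpy as np
print(tip_reach, sense())
for n in("scene","top"):
    c=capture(n); cv2.imwrite(f"pics/{n}0.png",c["pixels"]); np.savez(f"{n}0.npz",**c)
    R=cv2.Rodrigues(np.array(c["rvec"],float))[0]; print(n,c["fovy"],c["cx"],c["cy"],(-R.T@np.array(c["tvec"]).ravel()).round(3),R.round(3).tolist())
E
```

```text
0.019 {'time_s': 0.0, 'joints': array([ 7.99597306e+01,  2.20903076e+01,  3.81159243e-01, -3.10327480e-02,
       -6.84097849e+01, -1.48170477e+01]), 'joint_velocities': array([-0.0122867 , -0.0179469 , -0.15605763, -0.00609151,  0.01010746,
        0.03927914]), 'effort': array([-7.12788096e-04, -3.90662920e+01,  1.87399095e+01,  4.21983406e+00,
        1.09519684e-02, -1.91953127e-04]), 'tcp_pos': array([0.26243202, 0.56655496, 0.20956853]), 'ee_rot': array([[ 9.07273420e-01, -4.20540373e-01, -8.57792890e-04],
       [-4.20541245e-01, -9.07271313e-01, -1.95613565e-03],
       [ 4.43831336e-05,  2.13548717e-03, -9.99997719e-01]]), 'wrist_force': array([ 0.04866365, -0.16429083, -0.77244146]), 'moment': array([-0.03187258, -0.00875318, -0.04035498]), 'gripper_force': 0.0, 'gripper_width': 0.996731516737326}
scene 56.40179035071085 281.47352814993184 209.19095230052832 [ 0.208 -0.45   0.912] [[0.858, -0.513, 0.009], [-0.403, -0.684, -0.607], [0.318, 0.518, -0.794]]
top 51.22777673042547 283.3354708248592 205.0426100746891 [0.348 0.05  1.338] [[-0.003, -0.998, -0.055], [-0.988, 0.011, -0.155], [0.155, 0.054, -0.986]]
```

View pics/scene0.png

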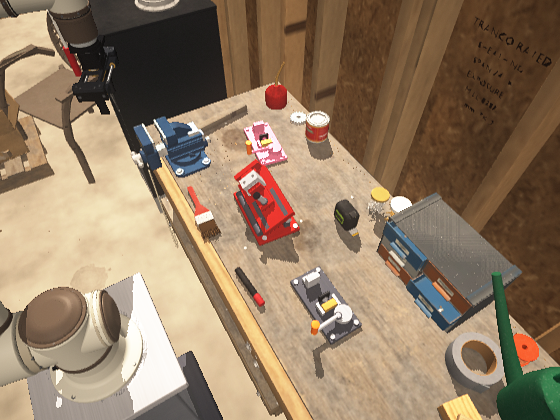

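View pics/top0.png

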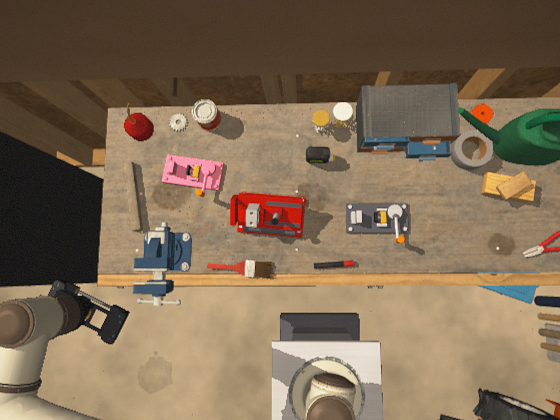

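The scene view shows the red vise at (265,205), block at (250,180), the dark fixture at (327,305) with its orange knob at (315,325). The top view shows the red vise at (268,215), block at (252,215), dark fixture at (378,218) and knob at (400,239).

Look-alikes in the top view: pink fixture (193,172), blue vise (162,250), orange disc (482,113), red can (205,113) and the pink fixture's knob (200,192). I choose the red tilted vise and the dark fixture.

Run:
```python
import cv2,numpy as np
t=cv2.imread("pics/top0.png");s=cv2.imread("pics/scene0.png")
a=cv2.resize(t[180:260,222:312],None,fx=4.4,fy=4.4,interpolation=2)[:300,:396]
f=lambda im,x,y,w,h:cv2.resize(im[y:y+h,x:x+w],(400,300),interpolation=cv2.INTER_CUBIC)
o=np.vstack([np.hstack([f(t,225,182,88,66),f(t,340,190,80,60)]),np.hstack([f(s,222,160,96,72+12)[:300],f(s,284,262,84,63+27-27)])])
o=np.vstack([np.hstack([f(t,225,182,88,66),f(t,340,190,80,60)]),np.hstack([f(s,220,160,112,84),f(s,280,260,112,84)])])
cv2.imwrite("pics/crop0.png",o)
```

```text
(no output)
```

View pics/crop0.png

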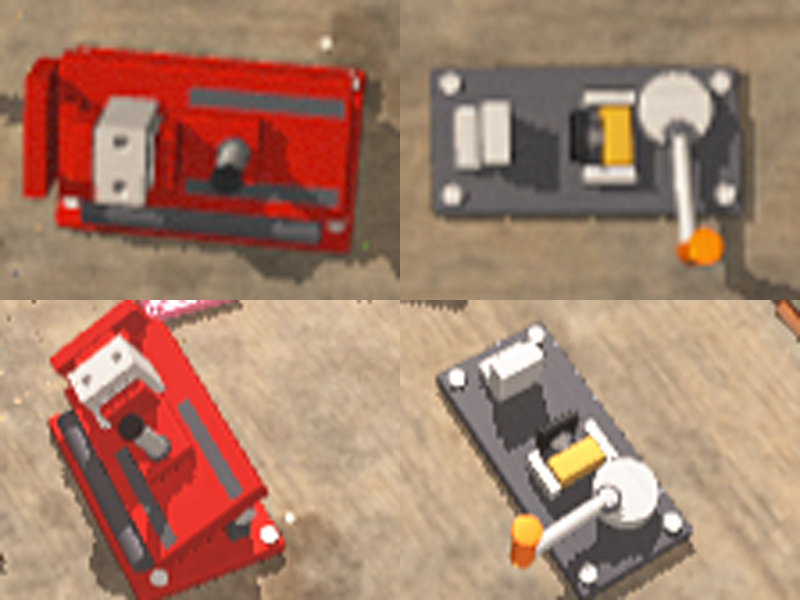

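```bash
cat > geo.py <<'E'
import cv2,numpy as np
def load(n):
    c=dict(np.load(n+".npz")); return setup(c)
def setup(c):
    R=cv2.Rodrigues(np.asarray(c["rvec"],float))[0]; f=210/np.tan(np.radians(float(c["fovy"]))/2)
    K=np.array([[f,0,float(c["cx"])],[0,f,float(c["cy"])],[0,0,1]]); return K,R,np.asarray(c["tvec"],float).reshape(3,1)
def plane(cam,p,z):
    K,R,t=cam; d=R.T@np.linalg.solve(K,[p[0],p[1],1.]); o=(-R.T@t).ravel(); return o+d*(z-o[2])/d[2]
def tri(ca,pa,cb,pb):
    X=cv2.triangulatePoints(*[k@np.hstack([r,t]) for k,r,t in(ca,cb)],np.array(pa,float),np.array(pb,float)).ravel(); return X[:3]/X[3]
E
python3 - <<'E'
from geo import *
T,S=load("top0"),load("scene0")
tv=lambda u,v:(225+u*.22,182+v*.22); tf=lambda u,v:(340+(u-400)*.2,190+v*.2)
sv=lambda u,v:(220+u*.28,160+(v-300)*.28); sf=lambda u,v:(280+(u-400)*.28,260+(v-300)*.28)
for n,a,b in[("hole hi",tv(120,141),sv(119,343)),("hole lo",tv(119,187),sv(86,380)),("cap",tv(227,179),sv(131,427)),
 ("knob",tf(706,246),sf(527,528)),("lever root",tf(681,130),sf(610,496)),("disc",tf(674,107),sf(634,490)),
 ("fence a",tf(510,100),sf(543,352)),("fence b",tf(510,163),sf(497,377)),
 ("scrA",tf(451,83),sf(536,335)),("scrB",tf(453,194),sf(457,378)),("scrC",tf(720,82),sf(672,522)),("scrD",tf(725,193),sf(588,573))]:
    print(n,tri(T,a,S,b).round(4))
for u,v in[(432,67),(433,215),(741,67),(745,214)]: print("plate top",plane(T,tf(u,v),.012).round(4))
for u,v in[(540,318),(436,380),(692,530),(584,598)]: print("plate scene",plane(S,sf(u,v),.012).round(4))
for u,v in[(510,100),(510,163)]: print("fence z.048",plane(T,tf(u,v),.048).round(4))
print("knob z.079",plane(T,tf(706,246),.079).round(4),plane(S,sf(527,528),.079).round(4))
E
```

```text
hole hi [0.5177 0.2051 0.1319]
hole lo [0.4916 0.2099 0.1004]
cap [0.4942 0.1409 0.1144]
knob [ 0.4444 -0.2162  0.0762]
lever root [ 0.5164 -0.2138  0.0318]
disc [ 0.5344 -0.214   0.0187]
fence a [ 0.5323 -0.1111  0.0497]
fence b [ 0.4952 -0.1102  0.048 ]
scrA [ 0.5496 -0.0811  0.0099]
scrB [ 0.4819 -0.0807  0.0092]
scrC [ 0.5489 -0.2432  0.0087]
scrD [ 0.481  -0.2429  0.0092]
plate top [ 0.5598 -0.0699  0.012 ]
plate top [ 0.4695 -0.0682  0.012 ]
plate top [ 0.5577 -0.2555  0.012 ]
plate top [ 0.4686 -0.2538  0.012 ]
plate scene [ 0.5585 -0.0716  0.012 ]
plate scene [ 0.4669 -0.0754  0.012 ]
plate scene [ 0.5554 -0.255   0.012 ]
plate scene [ 0.4678 -0.2551  0.012 ]
fence z.048 [ 0.5338 -0.1119  0.048 ]
fence z.048 [ 0.4964 -0.1108  0.048 ]
knob z.079 [ 0.4445 -0.2157  0.079 ] [ 0.4432 -0.2168  0.079 ]
```

Triangulation puts the fence top at z≈0.049 (it must be 0.048) and its length at 37 mm (36 given). The knob top is at z≈0.077 (0.079 given), so the choice of objects holds. First a lift and a turn, clear of the blue vise.

arm_command --pt "0 0 0.1 0 0 -4 -1" --pt "0 0 0.25 0 0 -8 -1" --pt "0 0 0.4 0 0 -10 -1" --pt "0 0 0.5 0 0 -10 -1" --pt "0 0 0.6 0 0 -10 -1" --pt "0 0 0.75 0 0 -10 -1" --pt "0 0 0.87 0 0 -10 -1" --pt "0 0 0.99 0 0 -10 -1"

```text
time_s: 0.77
tcp_pos: [0.2625, 0.5668, 0.31]
ee_rot: [[0.155, -0.988, -0.001], [-0.988, -0.155, -0.001], [0.001, 0.001, -1.0]]
wrist_force: [-0.9, 0.1, 0.0]
gripper_width: 1.003
gripper_force: 0.0
```

```bash
cat >> geo.py <<'E'
from scipy.spatial.transform import Rotation as Ro
PSI=np.radians(-4.8)
def rot(tilt,psi):  # tool z tilted forward by tilt deg; x along -y of the frame
    return (Ro.from_euler('z',psi)*Ro.from_euler('y',-np.radians(tilt))).as_matrix()@np.array([[0,-1,0],[-1,0,0],[0,0,-1.]])
def deltas(targets):
    "chained deltas from the measured pose"
    from station import sense
    s=sense(); p,R=np.array(s["tcp_pos"]),np.array(s["ee_rot"])
    print("t",round(s["time_s"],2),"p",p.round(4),"F",np.array(s["wrist_force"]).round(1),"w",round(s["gripper_width"],3),"gf",round(s["gripper_force"],1),"j",np.array(s["joints"]).round(0))
    for q,Q in targets:
        q=np.array(q,float)
        print("rv",Ro.from_matrix(R.T@Q).as_rotvec().round(3).tolist(),"d cm",(R.T@(q-p)*100).round(2).tolist()); p,R=q,Q
E
python3 - <<'E'
from geo import *
T,S=load("top0"),load("scene0")
tv=lambda u,v:(225+u*.22,182+v*.22); sv=lambda u,v:(220+u*.28,160+(v-300)*.28)
def yaw(a,b): d=a-b; return np.degrees(np.arctan2(-d[0],d[1])).round(2)
for a,b,z in[((190,97),(343,108),.09),((75,48),(365,72),.09),((58,222),(350,250),.02),((100,206),(320,237),.04)]: print("yaw top",yaw(plane(T,tv(*a),z),plane(T,tv(*b),z)))
for a,b,z in[((182,404),(238,497),.09),((150,318),(268,492),.1),((52,420),(135,598),.02)]: print("yaw scene",yaw(plane(S,sv(*a),z),plane(S,sv(*b),z)))
# block top corners
for a,b in[((94,203),(69,383)),((143,205),(105,408)),((159,99),(148,368)),((109,97),(118,333))]: print("corner",tri(T,tv(*a),S,sv(*b)).round(4))
t=rot(30,PSI);h=np.array([.5045,.1408,.100]); print(t.round(3))
deltas([(h-.1*t[:,2]+[0,0,.08],t),(h-.1*t[:,2],t),(h,t)])
E
```

```text
yaw top -4.81
yaw top -5.51
yaw top -5.91
yaw top -8.47
yaw scene -5.37
yaw scene -3.21
yaw scene -7.49
corner [0.484  0.2279 0.0834]
corner [0.4889 0.1945 0.082 ]
corner [0.5404 0.1854 0.1124]
corner [0.5364 0.2159 0.127 ]
[[-0.084 -0.863  0.498]
 [-0.996  0.072 -0.042]
 [ 0.    -0.5   -0.866]]
t 0.77 p [0.2625 0.5668 0.31  ] F [-0.9  0.1  0. ] w 1.003 gf 0.0 j [ 80.  19.  11.  -0. -81. -71.]
rv [0.522, 0.062, 0.234] d cm [44.65, -12.44, 4.38]
rv [0.0, 0.0, 0.0] d cm [0.0, 4.0, 6.93]
rv [0.0, 0.0, 0.0] d cm [-0.0, -0.0, 10.0]
```

arm_command --pt "0.06 0.01 0.03 3.5 -1 0.3 -1" --pt "0.12 0.02 0.06 7 -2 0.6 -1" --pt "0.2 0.03 0.1 10.5 -3 1 -1" --pt "0.26 0.03 0.12 14 -4 1.3 -1" --pt "0.33 0.04 0.15 17.5 -5 1.6 -1" --pt "0.4 0.05 0.18 21 -6 2 -1" --pt "0.46 0.06 0.21 24.5 -7 2.3 -1" --pt "0.52 0.06 0.23 28 -8 2.6 -1"

```text
time_s: 1.43
tcp_pos: [0.3868, 0.3024, 0.2842]
ee_rot: [[-0.073, -0.863, 0.5], [-0.997, 0.064, -0.035], [-0.002, -0.501, -0.866]]
wrist_force: [0.9, -0.4, 1.4]
gripper_width: 0.998
gripper_force: 0.0
```

```bash
sed -i 's/-4.8/-5.2/' geo.py
python3 - <<'E'
from geo import *
t=rot(30,PSI);h=np.array([.504,.1408,.1015])
deltas([(h-.08*t[:,2],t),(h,t)])
E
```

```text
t 1.43 p [0.3868 0.3024 0.2842] F [ 0.9 -0.4  1.4] w 0.998 gf 0.0 j [  73.   -3.  -39.   37.  -54. -100.]
rv [-0.001, 0.01, 0.015] d cm [15.21, -2.0, 14.24]
rv [0.0, 0.0, 0.0] d cm [0.0, 0.0, 8.0]
```

arm_command --pt "0 0 0.015 3 -0.4 2.2 -1" --pt "0 0.01 0.015 6.1 -0.8 5 -1" --pt "0 0.01 0.015 9.1 -1.2 8 -1" --pt "0 0.01 0.015 12.2 -1.6 11.4 -1" --pt "0 0.01 0.015 15.2 -2 14.2 -1" --pt "0 0.01 0.015 15.2 -2 14.2 -1" --pt "0 0.01 0.015 15.2 -2 14.2 -1" --pt "0 0.01 0.015 15.2 -2 14.2 -1"

```text
time_s: 2.1
tcp_pos: [0.4639, 0.1447, 0.1712]
ee_rot: [[-0.093, -0.863, 0.496], [-0.996, 0.081, -0.047], [0.0, -0.499, -0.867]]
wrist_force: [0.7, 0.7, -0.0]
gripper_width: 1.002
gripper_force: 0.0
```

Run:
```python
from geo import *
from station import capture
t=rot(30,PSI);h=np.array([.504,.1408,.1015])
deltas([(h,t)])
f=lambda im,x,y,w,h:cv2.resize(im[y:y+h,x:x+w],(400,300),interpolation=cv2.INTER_CUBIC)
a=capture("top");b=capture("scene")
# project tcp axis points
from station import sense
s=sense();p=np.array(s["tcp_pos"]);z=np.array(s["ee_rot"])[:,2]
for c in(a,b):
    K,R,tt=setup(c);print([cv2.projectPoints((p+k*z),R,tt,K,None)[0].ravel().round(1).tolist() for k in(0,.019,.08)])
cv2.imwrite("pics/a1.png",np.hstack([f(a["pixels"],210,165,120,90),f(b["pixels"],200,130,120,90)]))
```

```text
t 2.1 p [0.4639 0.1447 0.1712] F [ 0.7  0.7 -0. ] w 1.002 gf 0.0 j [  39.   -1.  -59.   65.  -23. -103.]
rv [0.002, -0.002, -0.002] d cm [0.01, -0.01, 8.05]
[[270.9, 230.1], [271.7, 227.3], [274.1, 218.6]]
[[244.0, 183.8], [247.9, 186.8], [259.6, 196.0]]
```

View pics/a1.png

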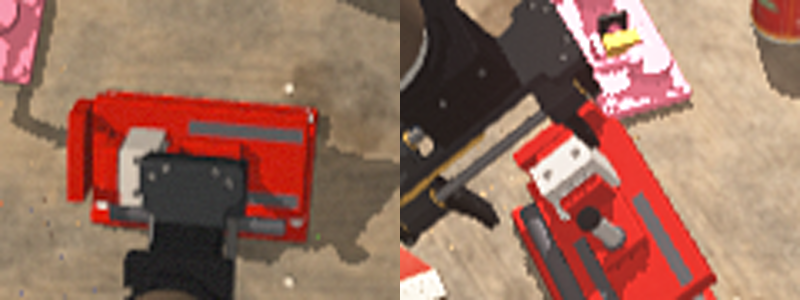

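The gripper stands over the post: the cap shows at about (257,195) in the scene view, and the tool axis projects to (259.6,196) at grip depth. Descending.

arm_command --pt "0 0 0 0 0 2 -1" --pt "0 0 0 0 0 4 -1" --pt "0 0 0 0 0 6 -1" --pt "0 0 0 0 0 7 -1" --pt "0 0 0 0 0 8 -1" --pt "0 0 0 0 0 8 -1" --pt "0 0 0 0 0 8 1" --pt "0 0 0 0 0 8 1"

```text
time_s: 2.87
tcp_pos: [0.5048, 0.143, 0.1126]
ee_rot: [[-0.084, -0.871, 0.484], [-0.996, 0.076, -0.036], [-0.005, -0.485, -0.874]]
wrist_force: [-0.1, 0.7, 0.4]
gripper_width: 0.92
gripper_force: 0.0
```

arm_command --pt "0 0 0 0 0 0 1" --pt "0 0 0 0 0 0 1" --pt "0 0 0 0 0 0 1" --pt "0 0 0 0 0 0 1" --pt "0 0 0 0 0 0 1"

```text
time_s: 3.28
tcp_pos: [0.5045, 0.1416, 0.1123]
ee_rot: [[-0.087, -0.871, 0.483], [-0.996, 0.078, -0.038], [-0.005, -0.485, -0.875]]
wrist_force: [0.2, 0.2, 0.4]
gripper_width: 0.553
gripper_force: 0.0
```

Run:
```python
from geo import *
t=rot(30,PSI);h=np.array([.504,.1408,.1015])
deltas([(h,t)]); deltas([(h,t@Ro.from_euler('z',180,degrees=True).as_matrix())])
```

```text
t 3.28 p [0.5045 0.1416 0.1123] F [0.2 0.2 0.4] w 0.553 gf 0.0 j [  13.    8.  -59.  118.   -9. -133.]
rv [0.017, 0.006, 0.001] d cm [0.09, 0.56, 0.92]
t 3.28 p [0.5045 0.1416 0.1123] F [0.2 0.2 0.4] w 0.553 gf 0.0 j [  13.    8.  -59.  118.   -9. -133.]
rv [-0.01, 0.027, -3.141] d cm [0.09, 0.56, 0.92]
```

```bash
cat > fk.py <<'E'
import numpy as np
from scipy.spatial.transform import Rotation as Ro
E=lambda a,d:Ro.from_euler(a,d,degrees=True).as_matrix()
def fk(j,q,s=(-1,-1)):
    d1,a2,f,L,o=q
    R=E('z',j[0]); p=np.array([0,0,d1]); R=R@E('y',j[1]); p=p+R@[0,0,a2]
    R=R@E('y',-j[2]); R4=R@E('x',s[0]*j[3]); p=p+R@[f,0,0]+R4@[0,o,0]
    R5=R4@E('y',-j[4]); R6=R5@E('x',s[1]*j[5]); p=p+R5@[L,0,0]
    return p,R6
E
python3 - <<'E'
from fk import *
from station import sense
from scipy.optimize import least_squares
s=sense(); J=[[79.96,22.09,.381,-.03,-68.41,-14.82],[80,19,11,0,-81,-71],[73,-3,-39,37,-54,-100],[39,-1,-59,65,-23,-103],s["joints"]]
P=[[.26243,.56655,.20957],[.2625,.5668,.31],[.3868,.3024,.2842],[.4639,.1447,.1712],s["tcp_pos"]]
RR=[None,None,[[-.073,-.863,.5],[-.997,.064,-.035],[-.002,-.501,-.866]],[[-.093,-.863,.496],[-.996,.081,-.047],[0,-.499,-.867]],s["ee_rot"]]
print(np.array(s["joints"]).round(2))
for sg in[(1,1),(1,-1),(-1,1),(-1,-1)]:
    r=least_squares(lambda q:np.concatenate([fk(j,q,sg)[0]-p for j,p in zip(J,P)]),[.2,.45,.45,.25,-.15])
    print(sg,r.x.round(4),r.fun.reshape(-1,3).round(3).tolist())
    A=[fk(j,r.x,sg)[1].T@np.array(R) for j,R in zip(J,RR) if R is not None]; print([a.round(2).tolist() for a in A])
E
```

```text
[  12.52    7.8   -58.56  117.58   -9.2  -133.43]
(1, 1) [ 0.1737  0.5029  0.5059  0.1465 -0.0782] [[-0.07, 0.069, 0.097], [-0.07, 0.077, 0.122], [-0.287, 0.053, -0.071], [-0.281, 0.027, -0.088], [-0.248, -0.026, -0.06]]
[[[-0.2, 0.83, 0.52], [0.91, 0.36, -0.22], [-0.37, 0.43, -0.82]], [[-0.5, 0.43, 0.75], [-0.03, 0.86, -0.51], [-0.87, -0.27, -0.42]], [[-0.27, 0.08, 0.96], [-0.82, 0.51, -0.27], [-0.51, -0.86, -0.08]]]
(1, -1) [ 0.1737  0.5029  0.5059  0.1465 -0.0782] [[-0.07, 0.069, 0.097], [-0.07, 0.077, 0.122], [-0.287, 0.053, -0.071], [-0.281, 0.027, -0.088], [-0.248, -0.026, -0.06]]
[[[-0.2, 0.83, 0.52], [-0.72, -0.48, 0.49], [0.66, -0.28, 0.7]], [[-0.5, 0.43, 0.75], [0.4, -0.65, 0.64], [0.77, 0.62, 0.15]], [[-0.27, 0.08, 0.96], [0.55, 0.83, 0.09], [-0.79, 0.55, -0.27]]]
(-1, 1) [ 0.1632  0.5623  0.4211  0.319  -0.1615] [[0.001, -0.002, -0.0], [0.002, 0.002, 0.007], [0.002, -0.004, -0.005], [-0.001, -0.003, -0.002], [0.001, 0.001, 0.001]]
[[[0.02, 0.01, 1.0], [0.94, -0.34, -0.01], [0.34, 0.94, -0.01]], [[0.01, 0.0, 1.0], [0.89, -0.45, -0.01], [0.45, 0.89, -0.01]], [[0.0, 0.0, 1.0], [0.05, -1.0, -0.0], [1.0, 0.05, -0.0]]]
(-1, -1) [ 0.1632  0.5623  0.4211  0.319  -0.1615] [[0.001, -0.002, -0.0], [0.002, 0.002, 0.007], [0.002, -0.004, -0.005], [-0.001, -0.003, -0.002], [0.001, 0.001, 0.001]]
[[[0.02, 0.01, 1.0], [-1.0, -0.0, 0.02], [0.0, -1.0, 0.01]], [[0.01, 0.0, 1.0], [-1.0, 0.01, 0.01], [-0.01, -1.0, 0.0]], [[0.0, 0.0, 1.0], [-1.0, 0.0, 0.0], [-0.0, -1.0, -0.0]]]
```

```bash
cat >> fk.py <<'E'
from scipy.optimize import least_squares
Q=[.1632,.5623,.4211,.319,-.1615]; M=np.array([[0,0,1],[-1,0,0],[0,-1,0.]])
LO=np.array([-179.8,-69.2,-61.2,-181.2,-171.1,-177.4]);HI=np.array([179.8,118.1,80.6,117.6,-9.2,177.4])
def tool(j): p,R=fk(j,Q); return p,R@M
def ik(p,R,j0):
    def f(j): a,b=tool(j); return np.r_[(a-p)*3,Ro.from_matrix(b.T@R).as_rotvec()]
    r=least_squares(f,np.clip(j0,LO+.01,HI-.01),bounds=(LO,HI),max_nfev=60); return r.x,r.cost
def alls(p,R,n=60,seed=0):
    g=np.random.default_rng(seed);out=[]
    for _ in range(n):
        j,c=ik(p,R,g.uniform(np.maximum(LO,[-60,-60,-61,-181,-171,-177]),np.minimum(HI,[90,90,80,118,-9,177])))
        if c<1e-8 and not any(np.abs(j-o).max()<1 for o in out): out.append(j)
    return out
E
python3 - <<'E'
from geo import *; from fk import alls
t=rot(30,PSI);h=np.array([.504,.1408,.1015]); b=np.array([.515,.207,.09]); F=Ro.from_euler('z',180,degrees=True).as_matrix()
for n,p,R in[("h",h,t),("h+8",h-.08*t[:,2],t),("hflip",h,t@F),("block",b,t),("blockflip",b,t@F),("nest",[.514,-.126,.06],rot(0,0)),("up",[.45,.1,.3],rot(0,0))]:
    print(n,[j.round(0).astype(int).tolist() for j in alls(np.array(p),R)])
E
```

```text
h []
h+8 [[39, -1, -59, 66, -22, -104]]
hflip []
block [[22, 13, -56, 116, -15, -141]]
blockflip [[22, 13, -56, 116, -15, 39]]
nest [[4, 22, -24, 0, -44, -4]]
up [[33, 2, -12, 0, -75, -33]]
```

Run:
```python
from geo import *; from fk import ik
h=np.array([.504,.1408,.1015]); d=np.array([np.sin(PSI),-np.cos(PSI),0])
j0=[39,-1,-59,66,-22,-104]
n=-rot(30,PSI)[:,2]
for up in(0,.005):
  for tl in(0,8,12,16,20,24):
    print(up,tl,[ (lambda r:(r[0].round(0).astype(int).tolist(),round(r[1]*1e6,1)))(ik(h+d*s+n*up,rot(tl,PSI),j0)) for s in(0,.05)])
b=np.array([.515,.207,.09])
for tl in(20,25,30): print(tl,ik(b,rot(tl,PSI),j0)[0].round(0), ik(b+n*.1,rot(tl,PSI),j0)[0].round(0))
```

```text
0 0 [([34, 19, -22, 0, -49, -39], np.float64(0.0)), ([29, 17, -24, 0, -48, -34], np.float64(0.0))]
0 8 [([37, 15, -31, 9, -38, -49], np.float64(0.0)), ([32, 14, -33, 8, -37, -43], np.float64(0.0))]
0 12 [([38, 14, -37, 16, -32, -56], np.float64(0.0)), ([33, 12, -39, 15, -31, -50], np.float64(0.0))]
0 16 [([39, 12, -43, 26, -26, -67], np.float64(0.0)), ([34, 10, -45, 25, -24, -61], np.float64(0.0))]
0 20 [([37, 11, -51, 45, -19, -83], np.float64(0.0)), ([31, 9, -53, 45, -16, -79], np.float64(0.0))]
0 24 [([26, 9, -57, 79, -13, -108], np.float64(0.0)), ([18, 8, -60, 86, -9, -106], np.float64(21.0))]
0.005 0 [([34, 18, -22, 0, -50, -39], np.float64(0.0)), ([29, 17, -24, 0, -49, -34], np.float64(0.0))]
0.005 8 [([37, 15, -31, 9, -38, -49], np.float64(0.0)), ([32, 13, -33, 8, -38, -43], np.float64(0.0))]
0.005 12 [([38, 13, -37, 15, -33, -56], np.float64(0.0)), ([33, 11, -39, 14, -31, -50], np.float64(0.0))]
0.005 16 [([39, 12, -43, 26, -26, -67], np.float64(0.0)), ([34, 10, -45, 25, -25, -61], np.float64(0.0))]
0.005 20 [([37, 10, -50, 43, -20, -82], np.float64(0.0)), ([32, 8, -52, 43, -17, -77], np.float64(0.0))]
0.005 24 [([28, 9, -57, 75, -13, -106], np.float64(0.0)), ([18, 7, -60, 85, -9, -106], np.float64(0.0))]
20 [ 42.  15. -47.  47. -20. -90.] [ 52.   5. -41.  29. -37. -79.]
25 [  32.   14.  -54.   84.  -15. -118.] [ 52.   3. -48.  42. -32. -92.]
30 [  22.   13.  -56.  116.  -15. -141.] [  49.    2.  -54.   59.  -28. -106.]
```

Run:
```python
from geo import *
t=rot(30,PSI);n=-t[:,2];h=np.array([.504,.1408,.1015])+.002*n;q=rot(20,PSI)
deltas([(h,q)])
```

```text
t 3.28 p [0.5045 0.1416 0.1123] F [0.2 0.2 0.4] w 0.553 gf 0.0 j [  13.    8.  -59.  118.   -9. -133.]
rv [-0.157, 0.006, 0.001] d cm [0.09, 0.56, 0.72]
```

arm_command --pt "0 0 0 0 0 0 -0.4" --pt "0 0 0 0 0 0 -0.4" --pt "-0.08 0 0 0 0 -0.2 -0.4" --pt "-0.16 0 0 0 0 -0.2 -0.4" --pt "-0.16 0 0 0 0 -0.2 -0.4" --pt "-0.16 0 0 0 0 -0.2 -0.4" --pt "-0.16 0 0 0 0 -0.2 -0.4"

```text
time_s: 3.87
tcp_pos: [0.5316, 0.1326, 0.1303]
ee_rot: [[-0.104, -0.896, 0.432], [-0.995, 0.091, -0.052], [0.008, -0.435, -0.9]]
wrist_force: [1.1, -0.0, 0.5]
gripper_width: 0.698
gripper_force: 0.0
```

Run:
```python
from geo import *
t=rot(30,PSI);n=-t[:,2];h=np.array([.504,.1408,.1015])+.002*n;q=rot(20,PSI)
deltas([(h,q)])
```

```text
t 3.87 p [0.5316 0.1326 0.1303] F [ 1.1 -0.   0.5] w 0.698 gf 0.0 j [ 30.   9. -53.  65. -17. -97.]
rv [-0.101, -0.012, -0.01] d cm [-0.55, 3.82, 1.16]
```

arm_command --pt "0 0 0 0 0 0 -0.4" --pt "0 0 0 0 0 0 -0.4" --pt "0 0 0 0 0 0 -0.4"

```text
time_s: 4.12
tcp_pos: [0.5321, 0.1332, 0.1305]
ee_rot: [[-0.102, -0.895, 0.434], [-0.995, 0.088, -0.052], [0.009, -0.437, -0.899]]
wrist_force: [0.6, -0.1, -0.7]
gripper_width: 0.701
gripper_force: 0.0
```

Run:
```python
from geo import *
t=rot(30,PSI);n=-t[:,2];h=np.array([.504,.1408,.1015])+.002*n;q=rot(20,PSI)
deltas([(h,q)])
from station import capture
f=lambda im,x,y,w,h:cv2.resize(im[y:y+h,x:x+w],(400,300),interpolation=cv2.INTER_CUBIC)
a=capture("top");b=capture("scene")
cv2.imwrite("pics/a2.png",np.hstack([f(a["pixels"],210,165,120,90),f(b["pixels"],200,130,120,90)]))
```

```text
t 4.12 p [0.5321 0.1332 0.1305] F [ 0.6 -0.1 -0.7] w 0.701 gf 0.0 j [ 30.   9. -53.  65. -17. -97.]
rv [-0.103, -0.012, -0.007] d cm [-0.5, 3.86, 1.15]
```

View pics/a2.png

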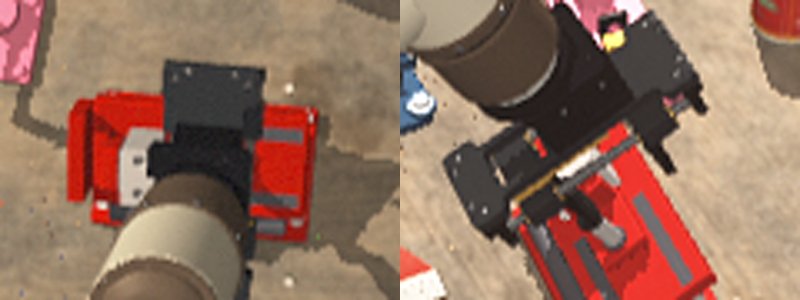

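The fingers have drifted off to the far side of the post; the cap shows at about (585,200) in the crop. I back off along the tool and re-align with a smaller tilt.

arm_command --pt "0 0 0 0 0 -1.5 -0.4" --pt "0 0 0 0 0 -3 -0.4" --pt "-0.05 0 0 0 0 -5 -0.6" --pt "-0.1 -0.01 -0.01 0 0 -6 -0.8" --pt "-0.1 -0.01 -0.01 0 0 -6 -1" --pt "-0.1 -0.01 -0.01 0 0 -6 -1"

```text
time_s: 4.72
tcp_pos: [0.5079, 0.1371, 0.187]
ee_rot: [[-0.091, -0.933, 0.347], [-0.996, 0.086, -0.031], [-0.001, -0.348, -0.937]]
wrist_force: [0.8, 0.8, -0.5]
gripper_width: 0.913
gripper_force: 0.0
```

Run:
```python
from geo import *
t=rot(30,PSI);n=-t[:,2];h=np.array([.504,.1408,.1015])+.002*n;q=rot(20,PSI)
deltas([(h-.06*q[:,2],q),(h,q)])
```

```text
t 4.72 p [0.5079 0.1371 0.187 ] F [ 0.8  0.8 -0.5] w 0.913 gf 0.0 j [ 40.   4. -39.  26. -35. -65.]
rv [-0.007, 0.001, -0.001] d cm [-0.33, 3.37, 1.67]
rv [0.0, 0.0, 0.0] d cm [-0.0, 0.0, 6.0]
```

arm_command --pt "0 0 0 -0.2 1.5 0.8 -1" --pt "0 0 0 -0.3 3.4 1.7 -1" --pt "0 0 0 -0.3 3.4 2.5 -1" --pt "0 0 0 -0.3 3.4 4 -1" --pt "0 0 0 -0.3 3.4 5.5 -1" --pt "0 0 0 -0.3 3.4 7 -1" --pt "0 0 0 -0.3 3.4 7.7 -1" --pt "0 0 0 -0.3 3.4 7.7 -1"

```text
time_s: 5.38
tcp_pos: [0.4994, 0.1367, 0.0975]
ee_rot: [[-0.092, -0.937, 0.338], [-0.996, 0.084, -0.038], [0.007, -0.34, -0.94]]
wrist_force: [0.9, -0.4, -0.1]
gripper_width: 0.997
gripper_force: 0.0
```

Run:
```python
from geo import *
t=rot(30,PSI);n=-t[:,2];h=np.array([.504,.1408,.1015])+.002*n;q=rot(20,PSI)
deltas([(h,q)])
```

```text
t 5.38 p [0.4994 0.1367 0.0975] F [ 0.9 -0.4 -0.1] w 0.997 gf 0.0 j [ 36.  11. -52.  47. -18. -85.]
rv [0.002, -0.007, 0.001] d cm [-0.45, -0.5, -0.43]
```

arm_command --pt "0 0 0 -0.4 -0.5 -0.4 -1" --pt "0 0 0 -0.4 -0.5 -0.4 0.2" --pt "0 0 0 -0.4 -0.5 -0.4 0.4" --pt "0 0 0 -0.4 -0.5 -0.4 1" --pt "0 0 0 -0.4 -0.5 -0.4 1" --pt "0 0 0 -0.4 -0.5 -0.4 1" --pt "0 0 0 -0.4 -0.5 -0.4 1" --pt "0 0 0 -0.4 -0.5 -0.4 1"

```text
time_s: 6.05
tcp_pos: [0.5045, 0.1429, 0.1059]
ee_rot: [[-0.091, -0.935, 0.343], [-0.996, 0.084, -0.033], [0.002, -0.344, -0.939]]
wrist_force: [0.7, -0.4, 0.4]
gripper_width: 0.555
gripper_force: 0.0
```

arm_command --pt "0 0 0 0 0 0 1" --pt "0 0 0 0 0 0 1" --pt "0 0 0 0 0 0 1" --pt "0 0 0 0 0 0 1" --pt "0 0 0 0 0 0 1"

```text
time_s: 6.47
tcp_pos: [0.4993, 0.1411, 0.1029]
ee_rot: [[-0.09, -0.937, 0.336], [-0.996, 0.083, -0.035], [0.005, -0.338, -0.941]]
wrist_force: [-27.9, 6.3, 9.6]
gripper_width: 0.218
gripper_force: 30.0
```

arm_command --pt "0 0 0 0.7 0.2 0 1" --pt "0 0 0 1.4 0.4 0 1" --pt "0 0 0 2.1 0.4 0 1" --pt "0 0 0 2.8 0.4 0 1" --pt "0 0 0 3.5 0.4 0 1" --pt "0 0 0 4.2 0.4 0 1" --pt "0 0 0 4.7 0.4 0 1" --pt "0 0 0 4.7 0.4 0 1"

```text
time_s: 7.13
tcp_pos: [0.4945, 0.0961, 0.103]
ee_rot: [[-0.09, -0.936, 0.34], [-0.996, 0.084, -0.033], [0.002, -0.342, -0.94]]
wrist_force: [-7.2, 4.3, 0.9]
gripper_width: 0.213
gripper_force: 30.0
```

arm_command --pt "0 0 0 0 0 0 1" --pt "0 0 0 0 0 0 1" --pt "0 0 0 0 0 0 1"

```text
time_s: 7.38
tcp_pos: [0.4945, 0.0961, 0.103]
ee_rot: [[-0.09, -0.936, 0.34], [-0.996, 0.084, -0.034], [0.003, -0.341, -0.94]]
wrist_force: [-7.6, 3.0, -0.4]
gripper_width: 0.217
gripper_force: 30.0
```

Run:
```python
from geo import *
from station import capture
deltas([])
f=lambda im,x,y,w,h:cv2.resize(im[y:y+h,x:x+w],(400,300),interpolation=cv2.INTER_CUBIC)
a=capture("top");b=capture("scene")
cv2.imwrite("pics/a3.png",np.hstack([f(a["pixels"],210,165,120,90),f(b["pixels"],200,130,120,90)]))
```

```text
t 7.38 p [0.4945 0.0961 0.103 ] F [-7.6  3.  -0.4] w 0.217 gf 30.0 j [ 32.   9. -53.  45. -17. -79.]
```

View pics/a3.png

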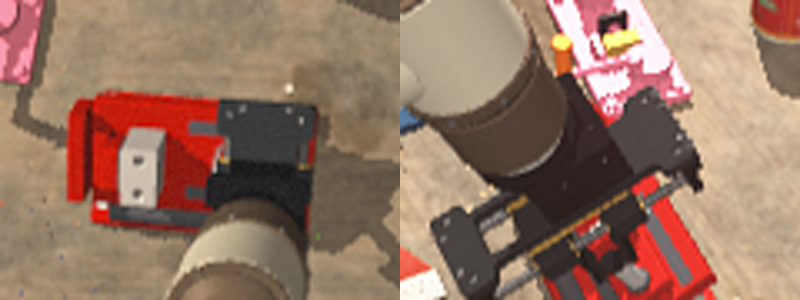

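The jaw has slid about 45 mm, and the block still sits at its seat with its holes at top-view (251,213) and (251,222). I release and back off.

arm_command --pt "0 0 0 0 0 0 -0.3" --pt "0 0 0 0 0 0 -0.3" --pt "0 0 0 0 0 0 -0.3" --pt "0 0 0 0 0 0 -0.3" --pt "0 0 0 0 0 -2 -0.5" --pt "0 0 0 0 0 -5 -1" --pt "0 0 0 0 0 -8 -1" --pt "0 0 0 0 0 -9 -1"

```text
time_s: 8.15
tcp_pos: [0.4669, 0.1014, 0.1935]
ee_rot: [[-0.09, -0.933, 0.348], [-0.996, 0.085, -0.028], [-0.003, -0.349, -0.937]]
wrist_force: [0.5, -0.0, 0.2]
gripper_width: 0.741
gripper_force: 0.0
```

Run:
```python
from geo import *; from fk import ik
b=np.array([.511,.2065,.098]); j0=[49,2,-54,59,-28,-106]
for tl in(26,28,30):
  for ps in(-5.2,-2,1):
    R=rot(tl,np.radians(ps)); n=-R[:,2]; print(tl,ps,[ik(b+n*u,R,j0)[0].round(0).astype(int).tolist() for u in(.0,.04,.09)])
t=rot(30,PSI);n=-t[:,2]
deltas([(b+.09*n,t),(b,t)])
```

```text
26 -5.2 [[32, 12, -55, 85, -16, -120], [43, 8, -52, 61, -22, -104], [50, 3, -48, 45, -31, -93]]
26 -2 [[29, 12, -56, 92, -13, -120], [41, 8, -53, 63, -20, -102], [50, 3, -49, 45, -29, -90]]
26 1 [[26, 12, -56, 99, -11, -121], [40, 7, -54, 65, -18, -99], [49, 2, -49, 45, -27, -86]]
28 -5.2 [[28, 12, -56, 99, -15, -129], [40, 8, -55, 72, -20, -113], [50, 3, -51, 52, -29, -100]]
28 -2 [[24, 12, -56, 108, -12, -131], [37, 7, -56, 77, -18, -112], [48, 2, -52, 53, -27, -97]]
28 1 [[19, 12, -56, 117, -10, -133], [34, 7, -57, 81, -15, -111], [47, 1, -53, 53, -25, -93]]
30 -5.2 [[24, 12, -57, 111, -15, -138], [36, 8, -57, 85, -19, -121], [49, 2, -54, 60, -28, -106]]
30 -2 [[21, 12, -56, 118, -13, -138], [32, 7, -58, 91, -16, -122], [47, 2, -55, 62, -25, -104]]
30 1 [[20, 12, -56, 118, -11, -135], [28, 7, -58, 99, -13, -123], [45, 1, -56, 64, -23, -101]]
t 8.15 p [0.4669 0.1014 0.1935] F [ 0.5 -0.   0.2] w 0.741 gf 0.0 j [ 40.  -1. -44.  25. -36. -64.]
rv [0.167, 0.003, -0.0] d cm [-10.86, 1.61, 1.32]
rv [0.0, 0.0, 0.0] d cm [0.0, 0.0, 9.0]
```

arm_command --pt "0.04 0 0 -2 0.3 0.2 -1" --pt "0.08 0 0 -4.5 0.7 0.5 -1" --pt "0.12 0 0 -7 1 0.8 -1" --pt "0.15 0 0 -9.5 1.4 1.1 -1" --pt "0.15 0 0 -10.9 1.6 1.3 -1" --pt "0.15 0 0 -10.9 1.6 1.3 -1" --pt "0.15 0 0 -10.9 1.6 1.3 -1" --pt "0.15 0 0 -10.9 1.6 1.3 -1"

```text
time_s: 8.82
tcp_pos: [0.4653, 0.2085, 0.1714]
ee_rot: [[-0.092, -0.873, 0.479], [-0.996, 0.079, -0.046], [0.002, -0.481, -0.877]]
wrist_force: [0.4, 0.0, 0.2]
gripper_width: 0.996
gripper_force: 0.0
```

Run:
```python
from geo import *
b=np.array([.511,.2065,.098])
t=rot(29,PSI);n=-t[:,2]
deltas([(b+.04*n,t),(b,t)])
```

```text
t 8.82 p [0.4653 0.2085 0.1714] F [0.4 0.  0.2] w 0.996 gf 0.0 j [  49.    3.  -53.   56.  -28. -103.]
rv [0.005, -0.002, -0.0] d cm [-0.22, -0.46, 4.63]
rv [0.0, 0.0, 0.0] d cm [0.0, -0.0, 4.0]
```

arm_command --pt "0 0 0 -0.2 -0.3 1 -1" --pt "0 0 0 -0.2 -0.5 2 -1" --pt "0 0 0 -0.2 -0.5 3 -1" --pt "0 0 0 -0.2 -0.5 4 -1" --pt "0 0 0 -0.2 -0.5 4.6 -1" --pt "0 0 0 -0.2 -0.5 4.6 -1" --pt "0 0 0 -0.2 -0.5 4.6 -1"

```text
time_s: 9.4
tcp_pos: [0.4922, 0.2072, 0.1335]
ee_rot: [[-0.093, -0.873, 0.479], [-0.996, 0.081, -0.047], [0.002, -0.481, -0.877]]
wrist_force: [0.6, 0.1, 0.7]
gripper_width: 1.003
gripper_force: 0.0
```

Run:
```python
from geo import *
from station import capture
b=np.array([.511,.2065,.098])
t=rot(29,PSI)
deltas([(b,t)])
f=lambda im,x,y,w,h:cv2.resize(im[y:y+h,x:x+w],(400,300),interpolation=cv2.INTER_CUBIC)
a=capture("top");b=capture("scene")
cv2.imwrite("pics/a4.png",np.hstack([f(a["pixels"],210,165,120,90),f(b["pixels"],200,130,120,90)]))
```

```text
t 9.4 p [0.4922 0.2072 0.1335] F [0.6 0.1 0.7] w 1.003 gf 0.0 j [  39.    8.  -56.   76.  -20. -115.]
rv [0.004, -0.003, -0.001] d cm [-0.11, 0.06, 4.02]
```

View pics/a4.png

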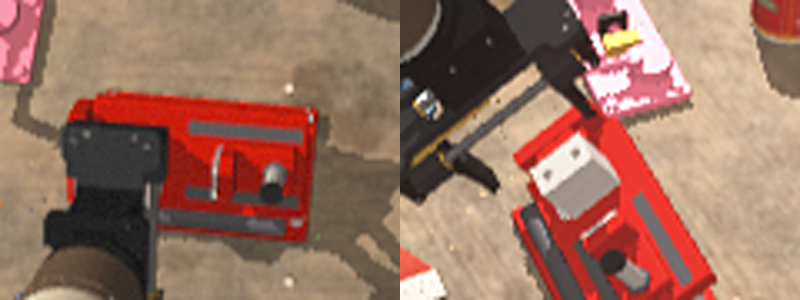

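Fingers straddle the block line; in the scene crop the holes are at about (575,153) and (548,175). That differs a little from my first reading, so I measure the holes numerically.

Run:
```python
from geo import *
from station import capture
T,S=load("top0"),load("scene0")
def spots(im,x,y,w,h):
    g=cv2.resize(cv2.cvtColor(im,6)[y:y+h,x:x+w],None,fx=8,fy=8,interpolation=cv2.INTER_CUBIC)
    bh=cv2.morphologyEx(g,cv2.MORPH_BLACKHAT,cv2.getStructuringElement(2,(45,45)))
    n,l,st,c=cv2.connectedComponentsWithStats((bh>35).astype(np.uint8))
    return [((c[i]+.5)/8-.5+[x,y]).round(2).tolist()+[int(st[i,4])] for i in range(1,n) if 80<st[i,4]<1500]
t0,s0=cv2.imread("pics/top0.png"),cv2.imread("pics/scene0.png")
print("top",spots(t0,240,200,24,30)); print("sc",spots(s0,236,164,26,24)); print("sc now",spots(capture("scene")["pixels"],236,164,26,24))
```

```text
top [[259.24, 212.36, 111], [250.96, 212.68, 564], [257.04, 217.55, 405], [250.61, 222.47, 482], [242.9, 224.13, 979], [240.18, 228.34, 198]]
sc [[252.17, 167.48, 220], [258.32, 172.25, 192], [252.15, 175.46, 524], [256.95, 178.42, 186], [254.66, 180.97, 188], [243.78, 181.98, 506], [251.68, 183.04, 285], [254.22, 185.2, 678], [244.94, 186.98, 122]]
sc now [[251.99, 167.58, 233], [258.3, 172.24, 189], [252.15, 175.46, 522], [243.77, 181.98, 503], [244.94, 186.98, 122]]
```

Run:
```python
from geo import *
T,S=load("top0"),load("scene0")
a=tri(T,(250.96,212.68),S,(252.15,175.46));b=tri(T,(250.61,222.47),S,(243.77,181.98));m=(a+b)/2;d=a-b
print(a.round(4),b.round(4),m.round(4),np.linalg.norm(d).round(4),"tilt",np.degrees(np.arcsin(d[2]/np.linalg.norm(d))),"yaw",np.degrees(np.arctan2(d[1],d[0])))
t=rot(30,PSI);c=m+.015*t[:,2];print(c); deltas([(c,rot(29,PSI))])
```

```text
[0.5188 0.2094 0.1145] [0.4929 0.2119 0.0998] [0.5058 0.2106 0.1072] 0.0299 tilt 29.301925309168546 yaw -5.645248847510834
[0.51330569 0.20995518 0.0941647 ]
t 9.55 p [0.4919 0.2086 0.1341] F [ 0.5 -0.3  0.5] w 0.998 gf 0.0 j [  39.    8.  -56.   76.  -20. -115.]
rv [0.003, -0.001, 0.0] d cm [-0.34, 0.07, 4.52]
```

Now consistent: tilt 29.3°, hole spacing 29.9 mm, yaw −5.6°. Descending to the grasp.

arm_command --pt "0 0 0 -0.2 0 0.6 -1" --pt "0 0 0 -0.3 0 1.2 -1" --pt "0 0 0 -0.3 0 1.8 -1" --pt "0 0 0 -0.3 0 2.4 -1" --pt "0 0 0 -0.3 0 3 -1" --pt "0 0 0 -0.3 0 3.6 -1" --pt "0 0 0 -0.3 0 4.3 -1" --pt "0 0 0 -0.3 0 4.3 -1"

```text
time_s: 10.22
tcp_pos: [0.513, 0.2093, 0.0953]
ee_rot: [[-0.091, -0.873, 0.479], [-0.996, 0.078, -0.046], [0.003, -0.481, -0.877]]
wrist_force: [0.6, -0.5, 0.1]
gripper_width: 0.999
gripper_force: 0.0
```

arm_command --pt "0 0 0 0 0 0 -1" --pt "0 0 0 0 0 0 -1" --pt "0 0 0 0 0 0 -1"

```text
time_s: 10.47
tcp_pos: [0.5125, 0.2099, 0.0962]
ee_rot: [[-0.09, -0.873, 0.479], [-0.996, 0.078, -0.045], [0.002, -0.482, -0.876]]
wrist_force: [-1.0, -0.5, -0.7]
gripper_width: 1.004
gripper_force: 0.0
```

Run:
```python
from geo import *
deltas([([.5133,.21,.0945],rot(29,PSI))])
```

```text
t 10.47 p [0.5125 0.2099 0.0962] F [-1.  -0.5 -0.7] w 1.004 gf 0.0 j [  27.   13.  -56.  103.  -15. -133.]
rv [0.004, -0.001, 0.001] d cm [-0.01, 0.01, 0.18]
```

Excellent. Closing.

arm_command --pt "0 0 0 0 0 0 0.6" --pt "0 0 0 0 0 0 0.6" --pt "0 0 0 0 0 0 0.6" --pt "0 0 0 0 0 0 0.6" --pt "0 0 0 0 0 0 0.6" --pt "0 0 0 0 0 0 0.6" --pt "0 0 0 0 0 0 0.6" --pt "0 0 0 0 0 0 0.6"

```text
time_s: 11.13
tcp_pos: [0.5126, 0.2095, 0.0955]
ee_rot: [[-0.091, -0.873, 0.479], [-0.996, 0.079, -0.046], [0.002, -0.481, -0.877]]
wrist_force: [-1.4, -0.6, 0.5]
gripper_width: 0.593
gripper_force: 30.0
```

arm_command --pt "0 0 0 0.1 0 -0.8 0.6" --pt "0 0 0 0.2 0 -2 0.6" --pt "0 0 0 0.2 0 -3.5 0.6" --pt "0 0 0 0.2 0 -5.5 0.6" --pt "0 0 0 0.2 0 -7.5 0.6" --pt "0 0 0 0.2 0 -9.5 0.6" --pt "0 0 0 0.2 0 -11 0.6" --pt "0 0 0 0.2 0 -11 0.6"

```text
time_s: 11.8
tcp_pos: [0.4592, 0.2143, 0.1942]
ee_rot: [[-0.089, -0.872, 0.481], [-0.996, 0.079, -0.041], [-0.002, -0.482, -0.876]]
wrist_force: [-1.2, 1.2, -3.1]
gripper_width: 0.589
gripper_force: 30.0
```

Run:
```python
from geo import *
u=rot(0,np.radians(-.5))
deltas([([.48,.04,.2],u),([.514,-.128,.14],u)])
```

```text
t 11.8 p [0.4592 0.2143 0.1942] F [-1.2  1.2 -3.1] w 0.589 gf 30.0 j [ 52.   1. -50.  50. -32. -99.]
rv [-0.503, -0.018, -0.079] d cm [17.18, -3.47, 1.2]
rv [0.0, 0.0, 0.0] d cm [16.77, -3.55, 6.0]
```

arm_command --pt "-0.05 0 0 1.5 -0.3 0 0.6" --pt "-0.12 0 0 4 -0.8 0 0.6" --pt "-0.2 0 -0.02 6.5 -1.3 0.3 0.6" --pt "-0.28 -0.01 -0.04 9 -1.8 0.5 0.6" --pt "-0.36 -0.01 -0.06 12 -2.4 0.8 0.6" --pt "-0.44 -0.02 -0.08 15 -3 1 0.6" --pt "-0.5 -0.02 -0.08 17 -3.5 1.2 0.6" --pt "-0.5 -0.02 -0.08 17 -3.5 1.2 0.6"

```text
time_s: 12.47
tcp_pos: [0.4833, 0.0352, 0.1979]
ee_rot: [[-0.017, -1.0, -0.003], [-1.0, 0.017, -0.003], [0.003, 0.003, -1.0]]
wrist_force: [1.8, 1.4, -3.5]
gripper_width: 0.592
gripper_force: 30.0
```

Run:
```python
from geo import *
u=rot(0,np.radians(-.5))
deltas([([.514,-.128,.13],u)])
```

```text
t 12.47 p [0.4833 0.0352 0.1979] F [ 1.8  1.4 -3.5] w 0.592 gf 30.0 j [ 23.   9. -20.   0. -62. -25.]
rv [0.003, -0.003, -0.008] d cm [16.24, -3.36, 6.84]
```

arm_command --pt "0 0 0 2 -0.4 0.5 0.6" --pt "0 0 0 5 -1 1.5 0.6" --pt "0 0 -0.01 8 -1.7 2.5 0.6" --pt "0 0 -0.01 11 -2.3 4 0.6" --pt "0 0 -0.01 14 -2.9 5.5 0.6" --pt "0 0 -0.01 16.4 -3.4 6.8 0.6" --pt "0 0 -0.01 16.4 -3.4 6.8 0.6" --pt "0 0 -0.01 16.4 -3.4 6.8 0.6"

```text
time_s: 13.13
tcp_pos: [0.5115, -0.1268, 0.1285]
ee_rot: [[-0.004, -1.0, -0.005], [-1.0, 0.004, -0.004], [0.004, 0.005, -1.0]]
wrist_force: [-0.1, 0.9, -2.6]
gripper_width: 0.596
gripper_force: 30.0
```

Run:
```python
from geo import *
from station import capture
u=rot(0,np.radians(-.5))
deltas([([.514,-.13,.06],u)])
f=lambda im,x,y,w,h:cv2.resize(im[y:y+h,x:x+w],(400,300),interpolation=cv2.INTER_CUBIC)
a=capture("top");b=capture("scene")
cv2.imwrite("pics/a5.png",np.hstack([f(a["pixels"],330,170,100,75),f(b["pixels"],270,240,112,84)]))
```

```text
t 13.13 p [ 0.5115 -0.1268  0.1285] F [-0.1  0.9 -2.6] w 0.596 gf 30.0 j [  4.  17. -20.   0. -53.  -4.]
rv [0.005, -0.004, 0.005] d cm [0.29, -0.28, 6.85]
```

View pics/a5.png

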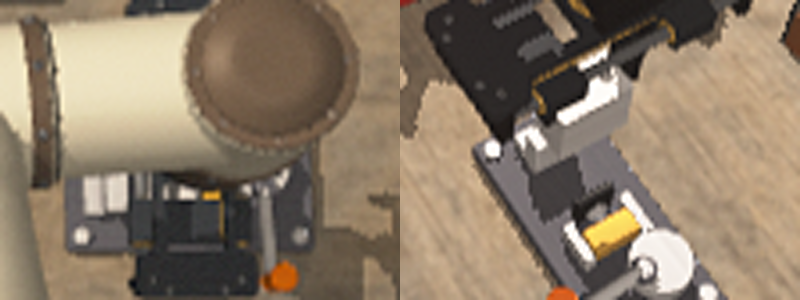

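The block hangs level over the nest (scene crop (575,115)), with fence and pad free beneath. Lowering.

arm_command --pt "0 0 0 0.3 -0.2 1 0.6" --pt "0.005 0 0 0.3 -0.3 2.5 0.6" --pt "0.005 0 0 0.3 -0.3 4 0.6" --pt "0.005 0 0 0.3 -0.3 5.5 0.6" --pt "0.005 0 0 0.3 -0.3 6.5 0.6" --pt "0.005 0 0 0.3 -0.3 7.2 0.6" --pt "0.005 0 0 0.3 -0.3 7.2 0.6"

```text
time_s: 13.82
tcp_pos: [0.5154, -0.1273, 0.0578]
ee_rot: [[0.001, -1.0, 0.003], [-1.0, -0.001, -0.003], [0.003, -0.003, -1.0]]
wrist_force: [-0.2, -0.4, -3.2]
gripper_width: 0.591
gripper_force: 30.0
```

Run:
```python
from geo import *
deltas([([.514,-.13,.048],rot(0,np.radians(-.5)))])
```

```text
t 13.82 p [ 0.5154 -0.1273  0.0578] F [-0.2 -0.4 -3.2] w 0.591 gf 30.0 j [  4.  22. -24.   0. -43.  -4.]
rv [-0.003, -0.003, 0.01] d cm [0.26, 0.14, 0.98]
```

arm_command --pt "0 0 0.01 0.2 0.1 0.3 0.6" --pt "0 0 0.01 0.2 0.1 0.5 0.6" --pt "0 0 0.01 0.2 0.1 0.7 0.6" --pt "0 0 0.01 0.2 0.1 0.7 0.6"

```text
time_s: 14.15
tcp_pos: [0.5154, -0.1298, 0.0523]
ee_rot: [[-0.009, -1.0, 0.007], [-1.0, 0.009, -0.003], [0.003, -0.007, -1.0]]
wrist_force: [-0.2, 0.2, -3.2]
gripper_width: 0.595
gripper_force: 30.0
```

arm_command --pt "0 0 0 0 0 0.2 0.6" --pt "0 0 0 0 0 0.2 0.6"

```text
time_s: 14.32
tcp_pos: [0.5153, -0.1298, 0.0502]
ee_rot: [[-0.009, -1.0, 0.006], [-1.0, 0.009, -0.003], [0.003, -0.006, -1.0]]
wrist_force: [0.2, -0.4, -3.6]
gripper_width: 0.588
gripper_force: 30.0
```

arm_command --pt "-0.004 0 0 0 0 0.2 0.6" --pt "-0.004 0 0 0 0 0.2 0.6"

```text
time_s: 14.48
tcp_pos: [0.5154, -0.1298, 0.048]
ee_rot: [[-0.009, -1.0, 0.002], [-1.0, 0.009, -0.003], [0.003, -0.002, -1.0]]
wrist_force: [-0.1, 0.2, -2.3]
gripper_width: 0.592
gripper_force: 30.0
```

arm_command --pt "0 0 0 0 0 0.15 0.6" --pt "0 0 0 0 0 0.15 0.6"

```text
time_s: 14.65
tcp_pos: [0.5152, -0.1298, 0.0465]
ee_rot: [[-0.009, -1.0, 0.002], [-1.0, 0.009, -0.003], [0.003, -0.002, -1.0]]
wrist_force: [-0.6, 0.6, -3.4]
gripper_width: 0.594
gripper_force: 30.0
```

arm_command --pt "0 0 0 0 0 0.15 0.6" --pt "0 0 0 0 0 0.15 0.6"

```text
time_s: 14.82
tcp_pos: [0.5152, -0.1298, 0.045]
ee_rot: [[-0.009, -1.0, 0.002], [-1.0, 0.009, -0.003], [0.003, -0.002, -1.0]]
wrist_force: [0.1, -0.9, -2.4]
gripper_width: 0.599
gripper_force: 30.0
```

arm_command --pt "0 0 0 0 0 0.15 0.6" --pt "0 0 0 0 0 0.15 0.6"

```text
time_s: 14.98
tcp_pos: [0.5152, -0.1298, 0.0435]
ee_rot: [[-0.009, -1.0, 0.002], [-1.0, 0.009, -0.003], [0.003, -0.002, -1.0]]
wrist_force: [-0.9, -0.0, -3.0]
gripper_width: 0.59
gripper_force: 30.0
```

arm_command --pt "0 0 0 0 0 0.15 0.6" --pt "0 0 0 0 0 0.15 0.6"

```text
time_s: 15.15
tcp_pos: [0.5156, -0.1298, 0.0425]
ee_rot: [[-0.009, -1.0, 0.002], [-1.0, 0.009, -0.003], [0.003, -0.002, -1.0]]
wrist_force: [0.5, 0.2, -1.7]
gripper_width: 0.594
gripper_force: 30.0
```

arm_command --pt "0 0 0 0 0 0.15 0.6" --pt "0 0 0 0 0 0.15 0.6"

```text
time_s: 15.32
tcp_pos: [0.5157, -0.1299, 0.0423]
ee_rot: [[-0.009, -1.0, 0.002], [-1.0, 0.009, -0.003], [0.003, -0.002, -1.0]]
wrist_force: [-3.1, 1.9, 8.6]
gripper_width: 0.592
gripper_force: 30.0
```

Contact felt (about 11 N). Release and lift.

arm_command --pt "0 0 0 0 0 -0.1 0.6" --pt "0 0 0 0 0 -0.1 -0.6" --pt "0 0 0 0 0 -0.1 -0.6" --pt "0 0 0 0 0 -0.1 -0.6" --pt "0 0 0 0 0 -0.1 -0.6" --pt "0 0 0 0 0 -0.1 -0.6" --pt "0 0 0 0 0 -1 -0.6" --pt "0 0 0 0 0 -3 -0.6"

```text
time_s: 15.98
tcp_pos: [0.5133, -0.1297, 0.0691]
ee_rot: [[-0.01, -1.0, -0.004], [-1.0, 0.01, -0.003], [0.003, 0.004, -1.0]]
wrist_force: [0.4, -1.0, 0.7]
gripper_width: 0.8
gripper_force: 0.0
```

arm_command --pt "0 0 0 0 0 -2 -0.6" --pt "0 0 0 0 0 -5 -0.6" --pt "0 0 0 0 0 -8 -0.6" --pt "0 0 0 0 0 -8 -0.6" --pt "0 0 0 0 0 -8 -0.6"

```text
time_s: 16.4
tcp_pos: [0.5165, -0.1295, 0.1534]
ee_rot: [[-0.009, -1.0, 0.008], [-1.0, 0.009, -0.003], [0.003, -0.008, -1.0]]
wrist_force: [-0.9, -0.2, -0.5]
gripper_width: 0.797
gripper_force: 0.0
```

Run:
```python
from geo import *
from station import capture
a,b=capture("top"),capture("scene"); T,S=setup(a),setup(b)
def orange(im,x,y,w,h):
    H=cv2.cvtColor(im[y:y+h,x:x+w],cv2.COLOR_BGR2HSV); m=cv2.inRange(H,(5,180,90),(17,255,255))
    n,l,st,c=cv2.connectedComponentsWithStats(m);return [(c[i]+[x,y],st[i].tolist()) for i in range(1,n) if st[i,4]>12]
for n,c,o,bx in(("top",T,a,(385,225,35,30)),("sc",S,b,(295,305,40,40))):
    for p,st in orange(o["pixels"],*bx): print(n,p.round(1),st,plane(c,p,.079).round(4))
K=np.degrees(-0.785); R=rot(0,-.785)
deltas([([.444,-.216,.14],R)])
f=lambda im,x,y,w,h:cv2.resize(im[y:y+h,x:x+w],(400,300),interpolation=cv2.INTER_CUBIC)
cv2.imwrite("pics/a6.png",np.hstack([f(a["pixels"],340,190,80,60),f(b["pixels"],280,260,96,72)]))
```

```text
top [400.5 239. ] [12, 11, 8, 7, 40] [ 0.4452 -0.2139  0.079 ]
sc [314.3 327.1] [16, 15, 9, 15, 85] [ 0.4367 -0.2214  0.079 ]
t 16.5 p [ 0.5145 -0.1294  0.1505] F [ 0.4  0.2 -0.3] w 0.797 gf 0.0 j [  4.  16. -18.   0. -56.  -4.]
rv [-0.002, -0.002, 0.775] d cm [8.72, 6.97, 1.06]
```

View pics/a6.png

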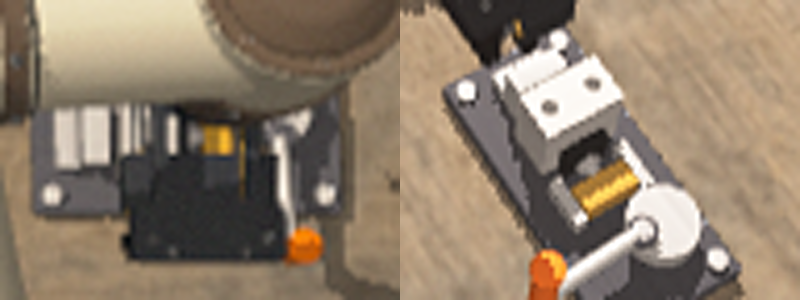

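The block stands on the plate against the fence side (scene-crop holes at (549,107) and (594,84)), the lever is still open, and the knob cap is at (548,265). Moving over the knob.

arm_command --pt "0 0 0.1 1.2 1 0.1 0" --pt "0 0 0.2 2.4 2 0.3 0" --pt "0 0 0.32 3.8 3 0.5 0" --pt "0 0 0.44 5.2 4.2 0.7 0" --pt "0 0 0.55 6.5 5.2 0.8 0" --pt "0 0 0.66 8 6.4 1 0" --pt "0 0 0.77 8.7 7 1 0" --pt "0 0 0.77 8.7 7 1 0"

```text
time_s: 17.17
tcp_pos: [0.4419, -0.2166, 0.1393]
ee_rot: [[-0.706, -0.708, -0.002], [-0.708, 0.706, -0.002], [0.003, 0.0, -1.0]]
wrist_force: [0.8, 0.3, 0.0]
gripper_width: 0.505
gripper_force: 0.0
```

Run:
```python
from geo import *
S=load("scene0")
print("block top centre",plane(S,(321.2,282.9),.062).round(4))
deltas([([.444,-.2155,.063],rot(0,-.785))])
```

```text
block top centre [ 0.5158 -0.1353  0.062 ]
t 17.17 p [ 0.4419 -0.2166  0.1393] F [0.8 0.3 0. ] w 0.505 gf 0.0 j [ -7.  13. -24.   0. -53. -38.]
rv [0.0, -0.003, 0.001] d cm [-0.25, -0.07, 7.63]
```

Run:
```python
from geo import *
from station import capture
b=capture("scene");a=capture("top");S=setup(b);T=setup(a)
def spots(im,x,y,w,h):
    g=cv2.resize(cv2.cvtColor(im,6)[y:y+h,x:x+w],None,fx=8,fy=8,interpolation=cv2.INTER_CUBIC)
    bh=cv2.morphologyEx(g,cv2.MORPH_BLACKHAT,cv2.getStructuringElement(2,(45,45)))
    n,l,st,c=cv2.connectedComponentsWithStats((bh>35).astype(np.uint8))
    return [((c[i]+.5)/8-.5+[x,y]).round(2).tolist() for i in range(1,n) if 150<st[i,4]<1500]
for p in spots(b["pixels"],304,270,32,24): print("sc",p,plane(S,p,.062).round(4))
for p in spots(a["pixels"],358,200,30,30): print("top",p,plane(T,p,.062).round(4))
sf=lambda u,v:(280+(u-400)*.28,260+(v-300)*.28)
for u,v in((543,352),(497,377)): print("fence sc",plane(S,sf(u,v),.048).round(4))
f=lambda im,x,y,w,h:cv2.resize(im[y:y+h,x:x+w],(400,400),interpolation=cv2.INTER_CUBIC)
cv2.imwrite("pics/a7.png",np.hstack([f(a["pixels"],345,192,50,50),f(b["pixels"],290,264,60,60)]))
```

```text
sc [310.63, 286.64] [ 0.4887 -0.1305  0.062 ]
top [376.63, 221.05] [ 0.499  -0.1513  0.062 ]
fence sc [ 0.5313 -0.1099  0.048 ]
fence sc [ 0.4935 -0.1097  0.048 ]
```

View pics/a7.png

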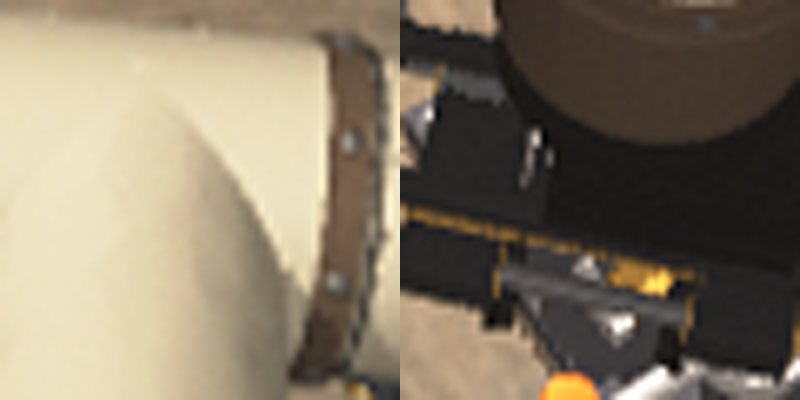

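The arm hides the block in this view. I measure from the earlier picture numerically instead.

Run:
```python
from geo import *
S=load("scene0")
g=cv2.cvtColor(cv2.imread("pics/a6.png"),6)[40:180,490:640]
bh=cv2.morphologyEx(g,cv2.MORPH_BLACKHAT,cv2.getStructuringElement(2,(31,31)))
n,l,st,c=cv2.connectedComponentsWithStats((bh>35).astype(np.uint8))
W=lambda u,v,z:plane(S,((u-400+.5)*.24-.5+280,(v+.5)*.24-.5+260),z).round(4)
for i in range(1,n):
    if 60<st[i,4]<900: u,v=c[i]+[490,40]; print("hole?",(u.round(0),v.round(0)),st[i,4],W(u,v,.062))
# top-face corners: bright contour
m=((g>225)*255).astype(np.uint8); k=max(cv2.findContours(m,0,2)[0],key=cv2.contourArea)
ap=cv2.approxPolyDP(k,6,True)[:,0]+[490,40]
for p in ap: print(p,W(*p,.062),W(*p,.048))
```

```text
hole? (np.float64(569.0), np.float64(57.0)) 566 [ 0.5285 -0.1126  0.062 ]
hole? (np.float64(513.0), np.float64(87.0)) 265 [ 0.4896 -0.1123  0.062 ]
hole? (np.float64(592.0), np.float64(84.0)) 224 [ 0.5302 -0.1339  0.062 ]
hole? (np.float64(549.0), np.float64(107.0)) 246 [ 0.5004 -0.1336  0.062 ]
hole? (np.float64(619.0), np.float64(106.0)) 88 [ 0.535  -0.1531  0.062 ]
hole? (np.float64(633.0), np.float64(137.0)) 406 [ 0.5307 -0.1733  0.062 ]
hole? (np.float64(495.0), np.float64(172.0)) 150 [ 0.4521 -0.1508  0.062 ]
hole? (np.float64(626.0), np.float64(170.0)) 116 [ 0.5162 -0.1872  0.062 ]
[565  40] [ 0.5325 -0.1023  0.062 ] [ 0.5379 -0.0966  0.048 ]
[495  76] [ 0.4844 -0.1011  0.062 ] [ 0.489  -0.0954  0.048 ]
[501  87] [ 0.4836 -0.1088  0.062 ] [ 0.4881 -0.1032  0.048 ]
[507  73] [ 0.4914 -0.103   0.062 ] [ 0.4961 -0.0973  0.048 ]
[518  89] [ 0.4913 -0.1149  0.062 ] [ 0.496  -0.1093  0.048 ]
[531  88] [ 0.4981 -0.1181  0.062 ] [ 0.5029 -0.1127  0.048 ]
[522  99] [ 0.4898 -0.1213  0.062 ] [ 0.4945 -0.1159  0.048 ]
[548 136] [ 0.4898 -0.148   0.062 ] [ 0.4945 -0.143   0.048 ]
[621  97] [ 0.5394 -0.1492  0.062 ] [ 0.5449 -0.1443  0.048 ]
[594  56] [ 0.5412 -0.1197  0.062 ] [ 0.5467 -0.1142  0.048 ]
[531  87] [ 0.4985 -0.1176  0.062 ] [ 0.5032 -0.1121  0.048 ]
[564  65] [ 0.5228 -0.1156  0.062 ] [ 0.528  -0.1101  0.048 ]
[556  50] [ 0.5243 -0.1051  0.062 ] [ 0.5295 -0.0994  0.048 ]
```

The hole midpoint reads (0.5153, −0.1338), which is about 8–9 mm on the pad side of the nest and at the edge of the window. I will re-grip the block and shift it 5 mm toward the fence before turning the lever.

arm_command --pt "0 0 -0.1 0 -1.2 0 -0.3" --pt "0 0 -0.2 0 -2.4 0 -0.6" --pt "0 0 -0.32 0 -4 0 -0.6" --pt "0 0 -0.44 -0.2 -6 0 -0.6" --pt "0 0 -0.55 -0.5 -8 0 -0.6" --pt "0 0 -0.66 -0.9 -9.5 0 -0.6" --pt "0 0 -0.78 -1.2 -11.2 0 -0.6" --pt "0 0 -0.78 -1.2 -11.2 0 -0.6"

```text
time_s: 17.93
tcp_pos: [0.5354, -0.2867, 0.1401]
ee_rot: [[0.007, -1.0, 0.003], [-1.0, -0.007, -0.004], [0.004, -0.003, -1.0]]
wrist_force: [-0.1, -0.2, -0.1]
gripper_width: 0.795
gripper_force: 0.0
```

Run:
```python
from geo import *
deltas([([.5155,-.1315,.047],rot(0,np.radians(-.5)))])
```

```text
t 17.93 p [ 0.5354 -0.2867  0.1401] F [-0.1 -0.2 -0.1] w 0.795 gf 0.0 j [-13.  23.  -8.   0. -58.  13.]
rv [-0.003, -0.004, 0.016] d cm [-15.57, 1.9, 9.25]
```

Run:
```python
from geo import *
from station import capture
for nm,bx in(("top",(356,202,26,30)),("scene",(304,270,32,24))):
    o=capture(nm);C=setup(o);x,y,w,h=bx
    g=cv2.resize(cv2.cvtColor(o["pixels"],6)[y:y+h,x:x+w],None,fx=8,fy=8,interpolation=cv2.INTER_CUBIC)
    bh=cv2.morphologyEx(g,cv2.MORPH_BLACKHAT,cv2.getStructuringElement(2,(45,45)))
    n,l,st,c=cv2.connectedComponentsWithStats((bh>30).astype(np.uint8))
    for i in range(1,n):
        if 100<st[i,4]<1500: p=(c[i]+.5)/8-.5+[x,y]; print(nm,p.round(1),st[i,4],plane(C,p,.062).round(4))
    if nm=="top":
        r=cv2.cvtColor(o["pixels"],6)
        for row in(211,214,216,218,221): print(row,r[row,346:388].tolist())
```

```text
top [367.2 204. ] 543 [ 0.5493 -0.1258  0.062 ]
top [368.3 209.4] 362 [ 0.5335 -0.1285  0.062 ]
top [356.  216.5] 680 [ 0.513  -0.0921  0.062 ]
211 [97, 95, 95, 95, 97, 132, 172, 171, 159, 113, 165, 212, 210, 207, 208, 177, 93, 152, 162, 216, 215, 212, 186, 184, 197, 206, 214, 216, 217, 220, 221, 222, 222, 222, 223, 223, 222, 222, 221, 220, 219, 219]
214 [94, 91, 93, 91, 112, 199, 204, 200, 194, 153, 170, 213, 210, 205, 205, 192, 56, 86, 167, 215, 214, 210, 187, 191, 201, 208, 213, 217, 219, 218, 220, 220, 222, 222, 223, 222, 222, 221, 221, 219, 220, 218]
216 [97, 92, 95, 89, 112, 198, 205, 201, 194, 158, 167, 212, 206, 206, 206, 191, 49, 87, 166, 216, 212, 192, 183, 195, 204, 209, 213, 216, 219, 219, 220, 222, 222, 222, 222, 222, 222, 222, 223, 222, 221, 220]
218 [96, 97, 97, 92, 115, 193, 205, 202, 196, 156, 156, 212, 207, 205, 203, 192, 49, 89, 165, 216, 206, 180, 188, 199, 208, 211, 212, 216, 219, 220, 219, 219, 220, 221, 223, 223, 221, 222, 220, 219, 219, 220]
221 [87, 94, 96, 94, 104, 166, 210, 205, 199, 163, 142, 211, 207, 203, 205, 200, 39, 87, 165, 210, 199, 185, 199, 207, 213, 214, 216, 217, 218, 220, 221, 221, 223, 222, 222, 222, 222, 221, 220, 221, 220, 220]
scene [306.8 280.2] 929 [ 0.4899 -0.1118  0.062 ]
scene [325.8 279.7] 942 [ 0.5301 -0.1338  0.062 ]
scene [312.  279.9] 164 [ 0.5012 -0.1175  0.062 ]
scene [315.5 285.4] 1026 [ 0.5004 -0.1336  0.062 ]
scene [305.6 288.6] 1206 [ 0.4757 -0.1286  0.062 ]
scene [332.6 284.9] 207 [ 0.5363 -0.1536  0.062 ]
scene [327.2 292.3] 1209 [ 0.5142 -0.1627  0.062 ]
scene [316.  292.9] 190 [ 0.4907 -0.1503  0.062 ]
```

arm_command --pt "0 0 0.01 -3 0.4 0 -0.6" --pt "0 0 0.016 -6.5 0.8 0 -0.6" --pt "0 0 0.016 -10 1.2 0 -0.6" --pt "0 0 0.016 -13 1.6 0 -0.6" --pt "0 0 0.016 -15.5 1.9 0 -0.6" --pt "0 0 0.016 -15.5 1.9 3 -0.6" --pt "0 0 0.016 -15.5 1.9 4 -0.6" --pt "0 0 0.016 -15.5 1.9 4 -0.6"

```text
time_s: 18.7
tcp_pos: [0.5104, -0.1305, 0.0982]
ee_rot: [[-0.015, -1.0, -0.005], [-1.0, 0.015, -0.002], [0.002, 0.005, -1.0]]
wrist_force: [0.4, -0.3, -0.9]
gripper_width: 0.799
gripper_force: 0.0
```

Run:
```python
from geo import *
deltas([([.5155,-.1315,.047],rot(0,np.radians(-.5)))])
```

```text
t 18.7 p [ 0.5104 -0.1305  0.0982] F [ 0.4 -0.3 -0.9] w 0.799 gf 0.0 j [  3.  19. -22.   0. -49.  -4.]
rv [0.005, -0.002, -0.006] d cm [0.08, -0.54, 5.11]
```

arm_command --pt "0 0 -0.006 0 -0.4 1 -0.6" --pt "0 0 -0.006 0.1 -0.4 2.2 -0.6" --pt "0.005 0 -0.006 0.1 -0.4 3.5 -0.6" --pt "0.005 0 -0.006 0.1 -0.4 4.6 -0.6" --pt "0.005 0 -0.006 0.1 -0.4 5 -0.6" --pt "0.005 0 -0.006 0.1 -0.4 5 0.4" --pt "0.005 0 -0.006 0.1 -0.4 5 0.6" --pt "0.005 0 -0.006 0.1 -0.4 5 0.6"

```text
time_s: 19.37
tcp_pos: [0.5184, -0.1327, 0.0515]
ee_rot: [[-0.01, -1.0, 0.009], [-1.0, 0.01, -0.003], [0.003, -0.009, -1.0]]
wrist_force: [-0.6, -0.5, -0.2]
gripper_width: 0.652
gripper_force: 0.0
```

arm_command --pt "0 0 0 0 0 0 0.6" --pt "0 0 0 0 0 0 0.6" --pt "0 0 0 -0.2 0 0 0.6" --pt "0 0 0 -0.5 0 0 0.6" --pt "0 0 0 -0.5 0 0 0.6" --pt "0 0 0 -0.5 0 0 0.6"

```text
time_s: 19.87
tcp_pos: [0.5176, -0.1271, 0.0508]
ee_rot: [[-0.009, -1.0, 0.007], [-1.0, 0.009, -0.003], [0.003, -0.007, -1.0]]
wrist_force: [0.6, 0.8, 0.6]
gripper_width: 0.235
gripper_force: 0.0
```

The gripper closed to 0.235 without force, so the block is not between the fingers. I back off straight up without opening wide and measure where the block is.

Run:
```python
from geo import *
from station import capture
deltas([])
for nm,bx in(("top",(340,195,75,50)),("scene",(285,262,75,75))):
    o=capture(nm)["pixels"]; x,y,w,h=bx
    g=cv2.cvtColor(o,6)[y:y+h,x:x+w]; H=cv2.cvtColor(o,40)[y:y+h,x:x+w]
    print(nm,x,y)
    for r in range(0,h,2): print("%3d "%(y+r)+"".join("o" if H[r,c,1]>150 and H[r,c,2]>120 else " .:-=+*#%@"[min(9,g[r,c]//26)] for c in range(w)))
```

```text
t 19.87 p [ 0.5176 -0.1271  0.0508] F [0.6 0.8 0.6] w 0.235 gf 0.0 j [  4.  23. -25.   0. -42.  -4.]
top 340 195
195 =*%%%%%%%%%%%%%%%%%%%%%%%%%%%%#----=========-------------------:::::---+==+
197 *=@%%%%%%%%%%%%%%%%%%%%%%%%%%%#+----===========---------------:::::---=++++
199 +-%%%%%%%%%%%%%%%%%%%%%%%%%%%%#*=-----==-----=-=-------------:::::----+++++
201 =:*%%%%%%%%%%%%%%%%%%%%%%%%%%%%*=+---------------------------::::-=--++++++
203 -=%%%%%%%%%%%%%%%%%%%%%%%%%%#%%#**=-------------------------::::==-=+++++++
205 =-+%#############################*+*--=-----------------::::::-----:--++=++
207 --++############################***++=--------:-------::::---=--==::-------
209 --=*####****************************+==+==----------:--==------:::::-------
211 :=-+************+***++++++++++++++++++==--=-===------------**=-:::::-------
213 :--+++++++++++++++++++===================-------=====----=#%%#-:::::-------
215 :--===========================-----------------------:::::=#*+::::::-------
217 :--===----=++**++*-::::::::. .......:::----------::-:::-=::--::::::-:------
219 -=++++----=#%%#*+%:::::
[... 3366 characters left out ...]
************=-ooo-::::::::*%=++**++===++++*@@@@+++-:::=+++-+
322 ***+++****+************++*+ooooooo:::::%@@@%*++:::::-===+======-:::::*+++==
324 ****+++****+++*********+++ooooooooo:-++@%#+=-::::::::::::::::::::::::-=++::
326 +******+***+++**********++=oooooooo++***+::::::::::::::::::::::::::::::::::
328 *+*****++++++++++***+*****ooooooo=***+--=:::::::::::::::::::::::::::::::::-
330 **++***+++=+++++++********ooooooo*+-:.:==:::::::::::::::::::::::::::::-----
332 +++**+++++++++++++****+***ooooooo----::::::::::::::::::::::=-==:::---------
334 ++++++++++++++*************oooo=-------.::::::===:::::::::::-::------------
336 ++***+++***++++********+++*****=---------::::*++++::::::::::---------------
```

Run:
```python
from geo import *
S=load("scene0");T=load("top0")
def pr(C,P): return cv2.projectPoints(np.array(P,float).reshape(-1,1,3),C[1],C[2],C[0],None)[0].reshape(-1,2).round(1).tolist()
t=[.5176,-.1271,.0508];print("tcp",pr(S,t),pr(T,t),"tip L/R",pr(S,[[.5276,-.127,.032],[.5076,-.127,.032]]))
y0=-.133
for z in(.062,.012): print(z,[pr(S,[.515+sx*.026,y0+sy*.015,z])[0] for sx,sy in((-1,-1),(1,-1),(1,1),(-1,1))])
```

```text
tcp [[319.5, 282.0]] [[367.5, 215.3]] tip L/R [[322.2, 283.6], [315.4, 287.4]]
0.062 [[314.8, 292.4], [332.9, 282.2], [325.7, 272.6], [307.8, 282.4]]
0.012 [[313.3, 301.4], [330.6, 291.4], [323.8, 282.0], [306.6, 291.7]]
```

arm_command --pt "0 0 0 0 0 -0.5 0.6" --pt "0 0 0 0 0 -2 0.6" --pt "0 0 0 0 0 -5 0.6" --pt "0 0 0 0 0 -8 0.6" --pt "0 0 0 0 0 -10 0.6" --pt "0 0 0 0 0 -10 0.6" --pt "0 0 0 0 0 -10 0.6"

```text
time_s: 20.55
tcp_pos: [0.5175, -0.127, 0.1523]
ee_rot: [[-0.01, -1.0, 0.011], [-1.0, 0.009, -0.002], [0.002, -0.011, -1.0]]
wrist_force: [-0.1, -0.1, -0.9]
gripper_width: 0.202
gripper_force: 0.0
```

Run:
```python
from geo import *
from station import capture
deltas([])
o=capture("scene")["pixels"]; x,y,w,h=285,255,75,60
cv2.imwrite("pics/a8.png",o)
g=cv2.cvtColor(o,6)[y:y+h,x:x+w]; H=cv2.cvtColor(o,40)[y:y+h,x:x+w]
for r in range(0,h,1): print("%3d "%(y+r)+"".join("o" if H[r,c,1]>150 and H[r,c,2]>120 else " .:-=+*#%@"[min(9,g[r,c]//26)] for c in range(w)))
```

```text
t 20.55 p [ 0.5175 -0.127   0.1523] F [-0.1 -0.1 -0.9] w 0.202 gf 0.0 j [  4.  16. -18.   0. -56.  -4.]
255 --.......................:-=+:.:-:.............. :***************+++*******
256 --:......::.............-=+++= o-o.............. =**************+++++******
257 ---:....:-:............:+*++*+=%:o=..............+**************++**+******
258 ----....:-..............-*+++*#@:-o............ .*************+++**********
259 ----:.........:-:.......-++#=%=-::o-......:-..::-******++***+***+**********
260 -=---:........:-:.......-==@=--:::-o....:-=*=-=+*******++***++*************
261 -*==-=. ................::+--:--..--...:+********************+*************
262 -***=*=.................:-::--=+= ....:=*************+*********************
263 =******=...............:-:-:=++++. ...-************************************
264 ********: ...........:::--==+++++-.. :+************************************
265 ********+...........:-:-==*+++++++-..=*+***#*******#***********************
266 *********=..........:-==+++*+++++==:=++++**##******************************
267 **********= ........=+**+++**+++
[... 3103 characters left out ...]
***=-::-==-::::-=++++-oooooooooooooo+@@@@@@@@@@@%*+++*****++
307 *******************--.:==-:::::=-+++=oooooooooooo-+@@@@@@@@@@@@@%*+++*++**+
308 *+*****************=-::-==:::::-==+++=ooooooooo-::@@@@@@@@@@@@@@@%+++++++*+
309 ********************=--:-=:::::::=++++-ooooooo:::=@@@@@@@@@@@@@@@@*+++++++*
310 *********************=-.:=:::::::--+++*ooooo:::::#@@@@@@@@@@@@@@@@%++++**+*
311 *++*******************-::-::::::::-=*#@#oo-::::::%@%#%%%@@@@@@%@@@@=+++**++
312 **+*******************=--::::::::::=*@@@-::::::::#%=*#+*@@@@@@@@@@@=+*****+
313 **+********************--::::::::::--@#=:::::::::+=%@@%+*@@@@@@@%@@**+*****
314 ***++******************==:::::::::::-+=-:::::::::+=@@@@#-@@@@@@@@@@*==*****
```

Run:
```python
from geo import *
S=load("scene0")
def pr(C,P): return cv2.projectPoints(np.array(P,float).reshape(-1,1,3),C[1],C[2],C[0],None)[0].reshape(-1,2).round(1).tolist()
for x in(.5175-.024,.5175-.009,.5175+.009,.5175+.024): print(round(x,4),"tips y-/y+",pr(S,[[x,-.1365,.133],[x,-.1175,.133]]),"pad top",pr(S,[[x,-.1365,.172]]))
W=lambda p,z:plane(S,p,z).round(4)
print("holes",W((315.5,285.5),.062),W((326,279.7),.062))
print("top corners front",W((315.3,292.6),.062),W((333,283),.062),"back",W((307.5,280.2),.062),W((325.8,273.4),.062),"fence front edge",W((302,277.5),.048),W((317,268),.048))
import cv2 as c
im=c.imread("pics/a8.png")[215:275,285:350]; g=c.cvtColor(im,6)
for r in range(0,60,2): print("%3d "%(215+r)+"".join(" .:-=+*#%@"[min(9,v//26)] for v in g[r]))
```

```text
0.4935 tips y-/y+ [[316.1, 273.4], [311.4, 266.9]] pad top [[317.5, 264.7]]
0.5085 tips y-/y+ [[321.6, 270.3], [316.9, 263.9]] pad top [[323.3, 261.6]]
0.5265 tips y-/y+ [[328.2, 266.7], [323.4, 260.4]] pad top [[330.1, 257.9]]
0.5415 tips y-/y+ [[333.7, 263.7], [328.8, 257.5]] pad top [[335.7, 254.9]]
holes [ 0.5003 -0.134   0.062 ] [ 0.5306 -0.1342  0.062 ]
top corners front [ 0.4897 -0.1489  0.062 ] [ 0.54   -0.1499  0.062 ] back [ 0.4915 -0.1126  0.062 ] [ 0.5398 -0.12    0.062 ] fence front edge [ 0.4886 -0.094   0.048 ] [ 0.535  -0.0909  0.048 ]
215 ---:::::==*****************. ....::::::::::::::::::::::::::::::::
217 ::::::-==*****+++**********+. ......::::::::::::::::::::::::::::.
219 :::=++====+****##****+++****+. ......::::::::::::::::::::::::....
221 :=++=======++++@@*======++++**=  ..... ..------:----::::.........
223 :::::-==+#%*==++++========+++*. ............           ..........
225 :::::===@@@@%:=========+======  .. ..............................
227 ::::::===@@%:=-===++===-=-----:.... .............................
229 ::::::====:::::==-=--------.::-:..:: ...........
[... 857 characters left out ...]

255 --.......................:-=+:.:-:.............. :***************
257 ---:....:-:............:+*++*+=%:==..............+**************+
259 ----:.........:-:.......-++#=%=-::--......:-..::-******++***+***+
261 -*==-=. ................::+--:--..--...:+********************+***
263 =******=...............:-:-:=++++. ...-**************************
265 ********+...........:-:-==*+++++++-..=*+***#*******#*************
267 **********= ........=+**+++**+++##+=+++++***#********************
269 **********+=.......-*****++====@@@@*=+++++********************+**
271 *+******+****. ....=*+*=====+=+#@@*===++++**********+*********+++
273 **************=..--+====+#%@@@@@@%-====+*%*++++++****++****+++*++
```

Run:
```python
import cv2
from station import capture,sense
g6=cv2.cvtColor(cv2.resize(cv2.imread("pics/a6.png")[:,400:],(96,72),interpolation=3),6)
g8=cv2.cvtColor(cv2.imread("pics/a8.png"),6)[260:332,280:376]
A=" .:-=+*#%@"
for r in range(0,18): print("%3d "%(260+r)+"".join(A[min(9,v//26)] for v in g6[r,:52])+" | "+"".join(A[min(9,v//26)] for v in g8[r,:52]))
t=cv2.cvtColor(capture("top")["pixels"],6)
for r in range(196,250,2): print("%3d "%r+"".join(A[min(9,v//26)] for v in t[r,335:415]))
s=sense();print(s["gripper_width"],s["tcp_pos"])
```

```text
260 ------=--:.........:::....................=*****+*** | ------=---:........:-:.......-==@=--:::-=....:-=*=-=
261 ------*==-.........:-:....................********** | ------*==-=. ................::+--:--..--...:+******
262 =-=---***+=.........::...................:********** | =-=---***=*=.................:-::--=+= ....:=*******
263 *+*===*****=.............................:********** | *=*===******=...............:-:-:=++++. ...-********
264 **********#*:..............::...........:-********** | *************: ...........:::--==+++++-.. :+********
265 ************+..............-=..........:=++*+***#*** | *************+...........:-:-==*+++++++-..=*+***#***
266 *************=...........::-+........::-++++++**#*** | **************=..........:-==+++*+++++==:=++++**##**
267 **************:..........:-:=:......=*#+=+++++***#** | ***************= ........=+**+++**+++##+=+++++***#**
268 **************+..........-=:-:...::-%@@%++++++***#** | ****************........:****+++++==%@@%++++++***#**
269 ***************=........:+*:.....-==%@@@*=+++++***** | ***************+=.......-*****++=
[... 2568 characters left out ...]
...........................:+%*-===------==++++
236 +====-=++++++++++++++++++==+=-....:......................:..:+@*++++=-----++++++
238 ++===-=+++++++++++++++++++++. ...:-.....................::...=***++++=----+=++++
240 ++======++++++++++++++++++++=........:::............:-......:-=***+++-----++++++
242 +++===-=+++++++++======++++++=------------------------:-----==--=+++=-----======
244 +++====-+++++++++++++++=++++++++++++++++++++++++++++++++++============-----=====
246 +++======++=++++++++++++++++++++++++++++++++==========++=++===========-----:-:-=
248 ++++====-++=++++++++++++++===+++=====++=++=++++=======+++++============-----::--
0.19465323778343163 [ 0.51605262 -0.12701336  0.15006948]
```

The block is unmoved and standing. The nudge is not needed: the pad cannot let the block sit beyond −9 mm, and from 0.3 rad the cam pushes it further in. So I will turn the lever to about 0.53 rad and dwell there before the full swing.

arm_command --pt "0 0 0.1 1.2 1 0.1 0" --pt "0 0 0.2 2.4 2 0.2 0" --pt "0 0 0.32 3.8 3.2 0.4 0" --pt "0 0 0.44 5.2 4.4 0.6 0" --pt "0 0 0.55 6.5 5.4 0.8 0" --pt "0 0 0.66 8 6.6 1 0" --pt "0 0 0.77 8.9 7.2 1 0" --pt "0 0 0.77 8.9 7.2 1 0"

```text
time_s: 21.32
tcp_pos: [0.4417, -0.2163, 0.1388]
ee_rot: [[-0.706, -0.708, 0.003], [-0.708, 0.706, -0.002], [-0.001, -0.003, -1.0]]
wrist_force: [1.1, -0.4, -0.3]
gripper_width: 0.497
gripper_force: 0.0
```

Run:
```python
from geo import *
deltas([([.444,-.2155,.061],rot(0,-.785))])
```

```text
t 21.32 p [ 0.4417 -0.2163  0.1388] F [ 1.1 -0.4 -0.3] w 0.497 gf 0.0 j [ -7.  13. -24.   0. -53. -38.]
rv [-0.003, 0.001, 0.001] d cm [-0.22, -0.08, 7.78]
```

arm_command --pt "0 0 0 -0.2 -0.1 1.5 0" --pt "0 0 0 -0.2 -0.1 3 0" --pt "0 0 0 -0.2 -0.1 4.5 0" --pt "0 0 0 -0.2 -0.1 6 0" --pt "0 0 0 -0.2 -0.1 7 0" --pt "0 0 0 -0.2 -0.1 7.6 0" --pt "0 0 0 -0.2 -0.1 7.6 0" --pt "0 0 0 -0.2 -0.1 7.6 0"

```text
time_s: 21.98
tcp_pos: [0.4468, -0.2148, 0.0641]
ee_rot: [[-0.702, -0.712, 0.006], [-0.712, 0.702, -0.003], [-0.002, -0.006, -1.0]]
wrist_force: [-0.4, 0.4, 0.1]
gripper_width: 0.502
gripper_force: 0.0
```

arm_command --pt "0 0 0 0 0 0 1" --pt "0 0 0 0 0 0 1" --pt "0 0 0 0 0 0 1" --pt "0 0 0 0 0 0 1" --pt "0 0 0 0 0 0 1" --pt "0 0 0 0 0 0 1"

```text
time_s: 22.48
tcp_pos: [0.4455, -0.2147, 0.0646]
ee_rot: [[-0.703, -0.711, 0.005], [-0.711, 0.703, -0.002], [-0.002, -0.005, -1.0]]
wrist_force: [-3.6, 1.5, 3.6]
gripper_width: 0.196
gripper_force: 30.0
```

arm_command --pt "0 0 0 0.3 -0.34 0 1" --pt "0 0 0 0.61 -0.68 0 1" --pt "0 0 0 0.9 -1.1 0 1" --pt "0 0 0 1.15 -1.49 0 1" --pt "0 0 0 1.36 -1.9 0 1" --pt "0 0 0 1.55 -2.31 0 1" --pt "0 0 0 1.7 -2.75 0 1" --pt "0 0 0 1.84 -3.17 0 1"

```text
time_s: 23.15
tcp_pos: [0.4527, -0.2493, 0.0642]
ee_rot: [[-0.702, -0.712, -0.001], [-0.712, 0.702, -0.0], [0.001, 0.0, -1.0]]
wrist_force: [-6.6, 6.6, 7.7]
gripper_width: 0.197
gripper_force: 30.0
```

arm_command --pt "0 0 0 0 0 0 1" --pt "0 0 0 0 0 0 1" --pt "0 0 0 0 0 0 1" --pt "0 0 0 0 0 0 1" --pt "0 0 0 0 0 0 1"

```text
time_s: 23.57
tcp_pos: [0.4528, -0.25, 0.0643]
ee_rot: [[-0.703, -0.711, -0.0], [-0.711, 0.703, -0.002], [0.001, -0.001, -1.0]]
wrist_force: [-5.9, 0.3, 6.1]
gripper_width: 0.198
gripper_force: 30.0
```

Run:
```python
from geo import *
from station import sense
s=sense();p=np.array(s["tcp_pos"]);R=np.array(s["ee_rot"]);P=np.array([.5150,-.2145,0]);d=p-P
a=np.arctan2(-d[1],-d[0]);r=np.hypot(*d[:2]);print(p.round(4),s["wrist_force"].round(1),s["gripper_width"].round(3),"angle",a.round(3),"r",r.round(4))
for b in np.linspace(a,1.66,17)[1:]:
    q=P+[-.07*np.cos(b),-.07*np.sin(b),0]; q0=P+[-.07*np.cos(a),-.07*np.sin(a),0]; print(b.round(2),(R.T@(q-q0)*100).round(2)[:2].tolist())
o=__import__("station").capture("scene")["pixels"]; g=cv2.cvtColor(o,6)[268:306,300:345]
for r in range(0,38,2): print("%3d "%(268+r)+"".join(" .:-=+*#%@"[min(9,v//26)] for v in g[r]))
```

```text
Traceback (most recent call last):
AttributeError: 'float' object has no attribute 'round'
```

Run:
```python
from geo import *
from station import sense,capture
s=sense();R=np.array(s["ee_rot"]);a=.52
for b in np.linspace(a,1.64,15)[1:]:
    d=.07*np.array([np.cos(a)-np.cos(b),np.sin(a)-np.sin(b),0]); print(b.round(2),(R.T@d*100).round(2)[:2].tolist())
g=cv2.cvtColor(capture("scene")["pixels"],6)[268:306,300:345]
for r in range(0,38,2): print("%3d "%(268+r)+"".join(" .:-=+*#%@"[min(9,v//26)] for v in g[r]))
```

```text
0.6 [0.13, -0.54]
0.68 [0.21, -1.1]
0.76 [0.25, -1.66]
0.84 [0.25, -2.22]
0.92 [0.2, -2.77]
1.0 [0.11, -3.33]
1.08 [-0.03, -3.87]
1.16 [-0.21, -4.4]
1.24 [-0.44, -4.91]
1.32 [-0.7, -5.41]
1.4 [-1.0, -5.88]
1.48 [-1.34, -6.33]
1.56 [-1.71, -6.74]
1.64 [-2.12, -7.13]
268 *+++*****+++++==%@@.-=========+++++++=::-===+
270 **++++****======#@-:-=========++++++++*+=-::-
272 ****++=*===+#%#%@%.-==========++++++++++++***
274 ***====+##@@@@@@@+.-=========++++++++++++++++
276 ====#%@%@@@@@@@@+-:-=========++++++++++++++++
278 ==#@@+@@@@@@@@@%=::-=========++++++++++++++++
280 ==-+@+-#@@%%#%@@@.:-========+++++++++++++++++
282 ==::====*@@@@@@@@*.:=======++++++++++++++++++
284 ==:-:-===*@@@@=++*.:-======++++++++++++++++++
286 ====::====+@@@*++#..:-=====++++++++++++++++++
288 =====::-===-*@@@@%...:-====++++++++++++++++++
290 -:-===:-====-*@@@+....::=++++++++++++++++++++
292 :::-==::=======@#....:.::-=++++++++++++++++++
294 :::-==:::=======+........:::=++++++++++++++++
296 ::::.:-:::=====++.......::::::==+++++++++++++
298 :...........::=-:.........::..:::-=++++++++++
300 ............................::::::::::=++++++
302 ...:::::......... .........:.::::::::.:::::::
304 ..=-.:==--:::-=::. ..........:::::::::::::::.
```

arm_command --pt "0 0 0 0.13 -0.54 0 1" --pt "0 0 0 0.21 -1.1 0 1" --pt "0 0 0 0.25 -1.66 0 1" --pt "0 0 0 0.25 -2.22 0 1" --pt "0 0 0 0.2 -2.77 0 1" --pt "0 0 0 0.11 -3.33 0 1" --pt "0 0 0 -0.03 -3.87 0 1" --pt "0 0 0 -0.21 -4.4 0 1"

```text
time_s: 24.28
tcp_pos: [0.4835, -0.2794, 0.0644]
ee_rot: [[-0.702, -0.712, -0.005], [-0.712, 0.702, -0.0], [0.004, 0.003, -1.0]]
wrist_force: [-9.7, 0.2, 7.1]
gripper_width: 0.199
gripper_force: 30.0
```

arm_command --pt "0 0 0 -0.23 -0.5 0 1" --pt "0 0 0 -0.5 -1 0 1" --pt "0 0 0 -0.8 -1.5 0 1" --pt "0 0 0 -1.13 -1.93 0 1" --pt "0 0 0 -1.5 -2.34 0 1" --pt "0 0 0 -1.9 -2.73 0 1" --pt "0 0 0 -1.9 -2.73 0 1"

```text
time_s: 24.87
tcp_pos: [0.5133, -0.2846, 0.0643]
ee_rot: [[-0.703, -0.711, -0.013], [-0.712, 0.703, 0.001], [0.009, 0.01, -1.0]]
wrist_force: [-15.8, 1.6, 13.4]
gripper_width: 0.201
gripper_force: 30.0
```

arm_command --pt "0 0 0 -0.2 -0.2 0 1" --pt "0 0 0 -0.4 -0.4 0 1" --pt "0 0 0 -0.4 -0.4 0 1" --pt "0 0 0 -0.4 -0.4 0 1"

```text
time_s: 25.2
tcp_pos: [0.5137, -0.2846, 0.0642]
ee_rot: [[-0.703, -0.71, -0.023], [-0.711, 0.704, 0.003], [0.014, 0.018, -1.0]]
wrist_force: [-23.6, 1.7, 16.0]
gripper_width: 0.198
gripper_force: 30.0
```

The lever is at its stop: the force rises with no motion. I relax, release and lift.

arm_command --pt "0 0 0 0.3 0.3 0 1" --pt "0 0 0 0.3 0.3 0 0.2" --pt "0 0 0 0.3 0.3 0 0.2" --pt "0 0 0 0.3 0.3 0 0.2" --pt "0 0 0 0.3 0.3 0 0.2" --pt "0 0 0 0.3 0.3 -1.5 0.1" --pt "0 0 0 0.3 0.3 -4 0.1" --pt "0 0 0 0.3 0.3 -7 0.1"

```text
time_s: 25.87
tcp_pos: [0.523, -0.2852, 0.1345]
ee_rot: [[-0.703, -0.711, 0.006], [-0.711, 0.703, -0.002], [-0.002, -0.006, -1.0]]
wrist_force: [0.6, 0.4, 0.6]
gripper_width: 0.442
gripper_force: 0.0
```

arm_command --pt "0 0 0 2 2 -3 0" --pt "0 0 0 4 4 -6 0" --pt "0 0 0 6 6 -8 0" --pt "0 0 0 8 8 -10 0" --pt "0 0 0 10 10 -12 0" --pt "0 0 0 10 10 -12 0"

```text
time_s: 26.37
tcp_pos: [0.3797, -0.2869, 0.2596]
ee_rot: [[-0.703, -0.711, 0.017], [-0.711, 0.703, -0.008], [-0.007, -0.018, -1.0]]
wrist_force: [-0.6, 0.4, 0.3]
gripper_width: 0.497
gripper_force: 0.0
```

Run:
```python
from geo import *
from station import capture
deltas([])
for nm,bx in(("top",(342,196,75,66)),("scene",(295,262,85,80))):
    o=capture(nm)["pixels"]; x,y,w,h=bx
    g=cv2.cvtColor(o,6)[y:y+h,x:x+w]; H=cv2.cvtColor(o,40)[y:y+h,x:x+w]
    print(nm,x,y)
    for r in range(0,h,2): print("%3d "%(y+r)+"".join("o" if H[r,c,1]>150 and H[r,c,2]>120 else " .:-=+*#%@"[min(9,g[r,c]//26)] for c in range(w)))
```

```text
t 26.37 p [ 0.3797 -0.2869  0.2596] F [-0.6  0.4  0.3] w 0.497 gf 0.0 j [-17.   5. -16.   0. -69. -27.]
top 342 196
196 ++++++++++++++=++++++++++==+++++=+=+===+========++===+====+++++++++++++++++
198 +++++++++++++===+====+++=====++===++++++====-::-#*++++=++++++++++++++++++++
200 =+===================+++==++++++++++++++++=-:--=##*******++++++++++++++++++
202 =========================================----:-=%#######********+++++++++++
204 ====---=+------------------------------------:-+%##############*******+++++
206 ====-=#%%%:--------=*#########+---------------=%%%%%%%################*****
208 ==+=--=#*=--------=*#%%%*+*%%%%---=+:---------+@%%%%%%%%%%%%%%#############
210 ==++----------=*****#%%%=-+%%%%.:---:--------=#%%%%%%%%%%%%%%%%%%%%%#%#####
212 ++++----=#%%%+*%%%%##%%%%%%%%%% .:::--------=+%%%%%%%%%%%%%%%%%%%%%%%%%%%%%
214 ++++----=####+*%%%##*%%%%%%%%%% .:-:-----==-=#@%%%%%%%%%%%%%%%%%%%%%%%%%%%%
216 ++==----=#%##**%%%%#*%%%%%%%%%%..-:------=-=+%%%%%%%%%%%%%%%%%%%%%%%%%%%%%%
218 ++++----=#%##**%%###*%%%#+*%%%%:::------==-+#@%%%%%%%%%%%%%%%%%%%%%%%%%%%%%
220 ++++----=*%%#*+%%%%#
[... 4569 characters left out ...]
=--::........                                    .........::::::::::::
328 ....-.....-++++++++*+++=-::............                      .............:::::::::::
330 ....o:::::::.:-=+++++***=-::-===-:::.:.......... ..          ..............::::::::::
332 ...:-::-----:::::::..::==:-:.-====-=...:::................. ...............::::::::::
334 ...o  ..:--::::-----:::::::::..::---  ......................................:::::::::
336 .... .  -**++==-=--:::::-----:::::::::..-......................:. ..........:::::::::
338 +-=+-==-++++++==++++++===--:::::-----:::o....................oooooo-:  .....:::::.-::
340 +++++++++++++++==++====+++++++=:::::::::.....................oooooo**+. ....::::::===
```

arm_command --pt "0 0 0 -1 1 -2 0" --pt "0 0 0 -3.5 3.5 -4 0" --pt "0 0 0 -6 6 -6 0" --pt "0 0 0 -8.5 8.5 -6 0" --pt "0 0 0 -11 11 -6 0" --pt "0 0 0 -13.5 13.5 -6 0" --pt "0 0 0 -16 16 -6 0" --pt "0 0 0 -18.5 18.5 -6 0"

```text
time_s: 27.13
tcp_pos: [0.3794, -0.0215, 0.3127]
ee_rot: [[-0.702, -0.712, 0.007], [-0.712, 0.702, -0.003], [-0.003, -0.007, -1.0]]
wrist_force: [0.7, 0.6, -0.2]
gripper_width: 0.501
gripper_force: 0.0
```

Run:
```python
from geo import *
from station import capture
deltas([])
def spots(im,x,y,w,h):
    g=cv2.resize(cv2.cvtColor(im,6)[y:y+h,x:x+w],None,fx=8,fy=8,interpolation=cv2.INTER_CUBIC)
    bh=cv2.morphologyEx(g,cv2.MORPH_BLACKHAT,cv2.getStructuringElement(2,(45,45)))
    n,l,st,c=cv2.connectedComponentsWithStats((bh>35).astype(np.uint8))
    return [(c[i]+.5)/8-.5+[x,y] for i in range(1,n) if 200<st[i,4]<1500]
for nm,bx,ob in(("top",(362,205,11,18),(380,190,70,60)),("scene",(303,268,30,24),(310,310,70,70))):
    o=capture(nm);C=setup(o)
    for p in spots(o["pixels"],*bx): print(nm,"hole",p.round(1),plane(C,p,.062).round(4))
    x,y,w,h=ob;m=cv2.inRange(cv2.cvtColor(o["pixels"][y:y+h,x:x+w],40),(5,180,90),(17,255,255))
    n,l,st,c=cv2.connectedComponentsWithStats(m)
    for i in range(1,n):
        if st[i,4]>15: print(nm,"orange",(c[i]+[x,y]).round(1),st[i,4],plane(C,c[i]+[x,y],.075).round(4))
```

```text
t 27.13 p [ 0.3794 -0.0215  0.3127] F [ 0.7  0.6 -0.2] w 0.501 gf 0.0 j [ 22.  -7. -20.   0. -77. -67.]
top hole [367.1 205.3] [ 0.5457 -0.1254  0.062 ]
top hole [366.9 209.3] [ 0.5337 -0.1245  0.062 ]
top hole [368.3 220.8] [ 0.4999 -0.1273  0.062 ]
top orange [422.1 214.1] 49 [ 0.5163 -0.2789  0.075 ]
scene hole [314.9 270.3] [ 0.5218 -0.0993  0.062 ]
scene hole [320.4 271. ] [ 0.5322 -0.1078  0.062 ]
scene hole [306.9 272.8] [ 0.5011 -0.0952  0.062 ]
scene hole [324.3 277.5] [ 0.5304 -0.1271  0.062 ]
scene hole [305.7 280. ] [ 0.4881 -0.11    0.062 ]
scene hole [331.6 279.4] [ 0.5427 -0.1403  0.062 ]
scene hole [303.9 284.2] [ 0.4783 -0.1169  0.062 ]
scene hole [313.9 283.1] [ 0.5004 -0.1268  0.062 ]
scene hole [320.3 290.7] [ 0.5025 -0.151   0.062 ]
scene orange [358.3 338.2] 67 [ 0.5057 -0.2892  0.075 ]
```

The block moved about 7 mm and now sits against the fence. The knob is at x≈0.514, directly on the −y side of the pivot, so the lever is at its stop. Handing in.

```bash
python3 -c "
from station import finish_job
print(finish_job())"
```

```text
the job is handed in; nothing more can be done
None
```

I handed the job in at about 27 s of the 58 s limit, with no verdict returned: the vise jaw was slid open about 45 mm and left there, the block stands holes up against the fence, the lever is turned to its stop, and I kept clear of the tape measure, marker and brush but took no final picture of them. The block measured 7–9 mm to the pad side when first set down (limit 9 mm), so I paused the lever at about 0.52 rad before the full swing, and I inferred the pad's clamping from the lever's stop and the block's shift rather than measuring it.

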